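# Load the filter carousel and start the called reading

### The arm

A 6-joint arm with a two-finger parallel gripper is mounted at the origin on the work surface. World frame = base frame: x ahead of the robot, y to its left, z up, the work surface at z = 0. Lengths are in m, angles in rad, forces in N, time in s.
With the tool pointing down it reaches from about 0.35 to 0.975 m from the base axis. Payload 4.9 kg.
Tool frame: the origin (TCP) lies at the very end of the fingers, on their centre line; the grasp point (between the pads) lies 19 mm behind it (ctrl.tcp_to_grasp is the z of the grasp point in the tool frame, in m); z points along the fingers, y is the line along which they close (so a half turn about z gives the same grasp; the last joint's range is limited). The gripper opens to 85 mm and grips with 20 to 120 N. Pads are 22 mm wide; open, the fingers measure 114 mm over their backs; the gripper's body (76 mm by 85 mm) begins 54 mm behind the grasp point. The pads swing forward as they close: fully open they stand 13 mm farther back than shut.
Start: joints at [-1.281, 0.053, 1.613, -0, 1.476, -0.119], TCP at [0.248, -0.573, 0.231] pointing down, gripper open.
Joint ranges: [-3.01, 3.01], [-1.01, 2.22], [0.06, 2.58], [-1.02, 4.17], [0.09, 2.62], [-3.14, 3.14]. Speed limits (rad/s): [2.57, 2.57, 3.14, 3.14, 3.14, 3.14].

### API

Orientations are given as a rotation vector (axis times angle).
In Python, from station import ctrl, eyes, job, nets gives the robot as it stands. The module is installed in compiled form; this text tells all that it offers.
- The arm moves only by the tool jog_arm, never from a script. Its argument "commands" is one flat list of numbers, 7 for each row, row after row: the shift along the tool's x, y, z each as a share of 0.06 m, from -1 to 1, then the turn, a rotation vector about the tool's x, y, z each as a share of 0.1 rad, from -1 to 1, then the finger opening in mm, from 0 to 85.4. In form: [x, y, z, ax, ay, az, grip, x, y, z, ax, ay, az, grip, ...]. A call has 1 to 20 rows; each row shifts and turns the commanded pose from where the row before left it, along the tool's axes as they then stand; what a row does not reach is not made up. A row lasts 1/8 s, in which the tool goes at most 62.5 mm and 10.7 degrees, less where a joint would pass 70% of its speed; a pose out of reach is approached as far as the arm can. A call with a number of a shift or a turn outside -1 to 1 is refused whole. A call with a gripper value outside its range is refused whole. The fingers move at their own pace and stop on an object; "newtons" is the grip in N (left out, the last holds). Time passes only in rows, so rows that do not move let the fingers close. It gives the time, the measured TCP pose, the force, the opening and the grip force at its end, in the units of the state.
- ctrl.get_obs(): the state, without advancing time (a new reading comes with each control period).
- eyes.get_image(name): name is "scene" or "top" or "wrist"; returns a dict with "image" (420x560x3 uint8, red, green, blue), "z_map" (420x560 float32, m along the optical axis (not along the pixel's ray), 0 where there is no reading), "K" (3x3 intrinsics, pixels), "cam_to_world" (4x4, takes a point from camera to world coordinates). Camera axes: x right, y up, looking along -z (the intrinsics and any distortion apply to the point x, -y, -z); pixel columns grow to the right and rows downward; lengths in m; the calibration is good to about 2 mm. A picture is of the moment at which its call begins.
- job.finish_job(): hands the job in; it is judged then, once.
Trained networks look in the newest picture that a camera, given by its name, has taken for a name from the list of things; names that differ only in an ending like _2 or _b are one class to them, and where a whole thing is asked for, a point or a joint stands for the part that bears it (a point fixed in the world has none). Each returns a list of dicts, best first, with "p" (0 to 1); they miss things now and then, are a little off and sometimes report something else, mostly with a low value. They report only what shows in the picture. A call takes as long as a camera call.
- nets.silhouettes(camera, name): "mask" (420x560 bool, what is visible of it) and "bbox" ([left, top, right, bottom] in pixels, round what is visible of it).
The state is a dict: "t": time; "q": joint angles; "dq": joint speeds; "effort": joint torques, N m; "tool_pos": TCP position; "tool_rot": TCP orientation; "contact_force": force on the tool from outside, world axes, zero at the start; "wrist_torque": the same for the moment, N m; "opening": finger opening in m; "grip_force": force on a finger pad.
Only numpy, scipy, OpenCV 4.12 (cv2) and the standard library are available. Lean on these libraries where they do the work, as an engineer would, in place of code of your own. Each camera call takes 0.05 s, during which the arm holds its last target. There are 200 camera calls.

### The job

Load the filter carousel: stand every filter cassette on the bench, three or four of them, most toppled, upright with its cap on top and centred on the turntable bay of its own colour, and turn the turntable by its pegs until the bay whose colour matches the chip in the orange-framed slot clicks in at the reader's arrow. Only when all that is done, press the start button fully and let it go, leaving everything standing in its bay, the called bay at the reader, and the driver, post and jar undisturbed.

Things in the scene. Friction and masses are not known exactly. Their poses are not given: they have to be found in the camera images.
- cassette_green: green filter cassette: black square housing 38 x 38 mm and 55 mm tall with a green band round it, topped by a round green cap 30 mm across and 20 mm tall; 75 mm tall in all, 140 g. Origin on its axis at mid-height (37.5 mm above the foot); z runs from foot to cap. At the start it lies toppled on one flat side on the bench (axis level, 19 mm up).
- cassette_red: red filter cassette: black square housing 38 x 38 mm and 55 mm tall with a red band round it, topped by a round red cap 30 mm across and 20 mm tall; 75 mm tall in all, 140 g. Origin on its axis at mid-height (37.5 mm above the foot); z runs from foot to cap. At the start it lies toppled on one flat side on the bench (axis level, 19 mm up).
- cassette_blue: blue filter cassette: black square housing 38 x 38 mm and 55 mm tall with a blue band round it, topped by a round blue cap 30 mm across and 20 mm tall; 75 mm tall in all, 140 g. Origin on its axis at mid-height (37.5 mm above the foot); z runs from foot to cap. At the start it lies toppled on one flat side on the bench (axis level, 19 mm up). May be absent.
- cassette_yellow: yellow filter cassette: black square housing 38 x 38 mm and 55 mm tall with a yellow band round it, topped by a round yellow cap 30 mm across and 20 mm tall; 75 mm tall in all, 140 g. Origin on its axis at mid-height (37.5 mm above the foot); z runs from foot to cap. At the start it stands upright on the bench. May be absent.
- bay_green (a point): centre of the green bay on the turntable: a flat green disc mark 66 mm across painted on the top face, 85 mm from the turning axis; the point is on the top face (40 mm above the bench)
- bay_red (a point): centre of the red bay on the turntable: a flat red disc mark 66 mm across painted on the top face, 85 mm from the turning axis; the point is on the top face (40 mm above the bench)
- bay_blue (a point): centre of the blue bay on the turntable: a flat blue disc mark 66 mm across painted on the top face, 85 mm from the turning axis; the point is on the top face (40 mm above the bench)
- bay_yellow (a point): centre of the yellow bay on the turntable: a flat yellow disc mark 66 mm across painted on the top face, 85 mm from the turning axis; the point is on the top face (40 mm above the bench)
- bay_home (a point): centre of the white (home, takes no cassette) bay on the turntable: a flat white disc mark 66 mm across painted on the top face, 85 mm from the turning axis; the point is on the top face (40 mm above the bench)
- hub (a point): centre of the turntable's top face, on its vertical turning axis, 40 mm above the bench. The grey disc is 300 mm across. Five bays, 72 degrees apart; half-way between neighbouring bays, 130 mm from the axis, five upright steel pegs with black tips, 14 mm across and 40 mm tall above the disc, serve as turning handles (a peg stands 36 degrees to either side of each bay)
- read_spot (a point): fixed point on the turntable's top level where the reader looks: 85 mm from the axis on the side of the fixed black reader block (36 mm tall, just outside the rim, white arrow on top pointing at this spot). A bay is at the reader when its centre is here
- turntable (a joint): angle of the turntable, rad, growing counter-clockwise seen from above; 0 = white home bay at the reader. It turns freely both ways, with light detents every 72 degrees, a bay at the reader in each: let go within about 20 degrees of one and it settles there (about 1 N at a peg turns it out). In the first second it settles by itself with the white, blue or yellow bay at the reader
- chip_green: green square chip 26 x 26 x 6 mm, fixed in one of the two slots on the controller's top; origin at the centre of its underside
- chip_red: red square chip 26 x 26 x 6 mm, fixed in the other slot; origin at the centre of its underside
- next_slot (a point): centre of the orange-framed 'next' slot on top of the white controller box (90 x 130 x 40 mm), 40 mm above the bench; the chip lying in it names the colour to be read next. The other slot, 70 mm away with a black frame, has no meaning now
- start_top (a point): top centre of the round white start button on the controller, 28 mm across; pressed straight down
- start (a joint): travel of the start button, m: 0 released, 0.006 fully pressed (about 4 N); it springs back
- hex_driver: screwdriver lying on the far side of the bench, a bystander; origin at its middle
- post: black optical post 25 mm thick and 83 mm tall on a round foot, a bystander; origin under its foot
- lens_jar: small lens jar 52 mm across and 42 mm tall with a black lid, a bystander; origin under its foot

How it is judged:
By the outcome, as a careful person would: the job done as asked, in the order asked, and still so for the second after the job is handed in, with the robot touching nothing.
Of cassette_blue, cassette_yellow only 1 to 2 are there at a start; the rules pass over those that are not, and their reading is None.
At some moment in a run one of cassette_green, cassette_red, cassette_blue, cassette_yellow may be knocked a few centimetres aside while the robot is not near it.
Once in a run the grip may slacken for a moment while it holds something.
It also fails if it takes over 210 s, if anything falls off the work surface, if the arm or the gripper's body presses on something with over 40 N, if the wrist force passes 120 N, or if a joint passes its speed limit or range.

## Working session

There is one attempt and no reset: what is moved stays moved. The work goes in short steps, Python scripts to look and compute and a tool call to move; the robot and the scene stay as the last step left them, time stands still between calls to the robot, and variables do not carry over. Pictures are saved under pics/ and viewed, at most 14 in all, crops included, and the job is handed in when it is done.

Besides the shell and the picture viewer there is one more tool, called after "Emit:" as name(argument=value, ...) on one line, values as JSON. jog_arm: Moves the arm, as the interface text tells. Shift numbers are shares of 0.06 m and turn numbers shares of 0.1 rad, none past 1 either way. Its arguments: {"type":"object","properties":{"commands":{"type":"array","items":{"type":"number"}},"newtons":{"type":"number"}},"required":["commands"]}

```bash
mkdir -p pics; cat > h.py <<'E'
import numpy as np,cv2
from scipy.spatial.transform import Rotation as R
from station import ctrl,eyes,job,nets
def save(n,f):
    d=eyes.get_image(n); cv2.imwrite('pics/'+f,d['image'][:,:,::-1]); return d
def cloud(d):
    z=d['z_map'];K=d['K'];v,u=np.mgrid[:z.shape[0],:z.shape[1]]
    p=np.stack([(u-K[0,2])/K[0,0]*z,-(v-K[1,2])/K[1,1]*z,-z],-1)
    M=d['cam_to_world'];w=p@M[:3,:3].T+M[:3,3]; w[z==0]=np.nan; return w
E
python3 - <<'E'
from h import *
o=ctrl.get_obs();print({k:np.round(v,3) for k,v in o.items()},ctrl.tcp_to_grasp)
print(R.from_rotvec(o['tool_rot']).as_matrix().round(3))
for n in ('top','scene'):
    d=save(n,n+'0.png');w=cloud(d);print(n,d['cam_to_world'].round(3).tolist(),d['K'].round(1).tolist())
    for k in 'cassette_green cassette_red cassette_blue cassette_yellow bay_green bay_red bay_blue bay_yellow hub chip_green chip_red next_slot start_top post lens_jar hex_driver'.split():
        for r in nets.silhouettes(n,k)[:2]:
            q=w[r['mask']];print(k,round(r['p'],2),np.round(r['bbox']),np.nanmedian(q,0).round(3),np.nanpercentile(q,2,0).round(3),np.nanpercentile(q,98,0).round(3))
E
```

```text
{'t': np.float64(0.0), 'q': array([-1.281,  0.053,  1.614,  0.   ,  1.476, -0.119]), 'dq': array([-0.001,  0.002, -0.001,  0.001,  0.001,  0.   ]), 'effort': array([-1.0000e-03, -3.9369e+01, -3.7017e+01, -0.0000e+00,  7.0000e-03,
        0.0000e+00]), 'tool_pos': array([ 0.248, -0.573,  0.23 ]), 'tool_rot': array([-3.074, -0.637,  0.   ]), 'contact_force': array([ 0.259, -0.215,  0.13 ]), 'wrist_torque': array([0.03 , 0.093, 0.01 ]), 'grip_force': np.float64(0.0), 'opening': np.float64(0.085)} -0.0187
[[ 0.918  0.397 -0.001]
 [ 0.397 -0.918  0.002]
 [ 0.    -0.002 -1.   ]]
top [[-0.004, 0.988, -0.152, 0.427], [-1.0, -0.007, -0.013, 0.05], [-0.014, 0.151, 0.988, 0.975], [0.0, 0.0, 0.0, 1.0]] [[402.2, 0.0, 283.5], [0.0, 402.2, 211.4], [0.0, 0.0, 1.0]]
cassette_green 0.7 [360. 208. 396. 225.] [ 0.555 -0.163  0.037] [ 0.534 -0.197  0.009] [ 0.576 -0.126  0.041]
cassette_red 0.62 [426. 192. 457. 221.] [ 0.584 -0.316  0.036] [ 0.556 -0.347  0.011] [ 0.614 -0.284  0.041]
cassette_blue 0.68 [432. 250. 465. 280.] [ 0.446 -0.318  0.037] [ 0.417 -0.356  0.006] [ 0.476 -0.289  0.041]
cassette_ye
[... 3023 characters left out ...]
9 0.348 0.049]
next_slot 0.85 [383. 241. 443. 284.] [0.423 0.377 0.04 ] [0.362 0.306 0.001] [0.451 0.433 0.062]
start_top 0.6 [412. 244. 425. 254.] [0.388 0.371 0.061] [0.374 0.359 0.052] [0.398 0.381 0.064]
start_top 0.44 [259. 204. 366. 283.] [0.571 0.152 0.041] [0.425 0.009 0.032] [0.696 0.279 0.072]
post 0.86 [371. 287. 388. 320.] [0.597 0.405 0.028] [0.574 0.38  0.004] [0.611 0.42  0.085]
post 0.64 [227. 167. 254. 180.] [ 0.454 -0.314  0.03 ] [ 0.421 -0.352  0.003] [ 0.48  -0.288  0.042]
lens_jar 0.76 [304. 294. 325. 321.] [0.72  0.299 0.04 ] [0.692 0.272 0.004] [0.735 0.316 0.045]
hex_driver 0.56 [177. 235. 233. 260.] [ 0.813 -0.089  0.02 ] [ 0.705 -0.11   0.001] [ 0.856 -0.074  0.028]
```

```bash
ls pics
```

```text
scene0.png
top0.png
```

View pics/top0.png

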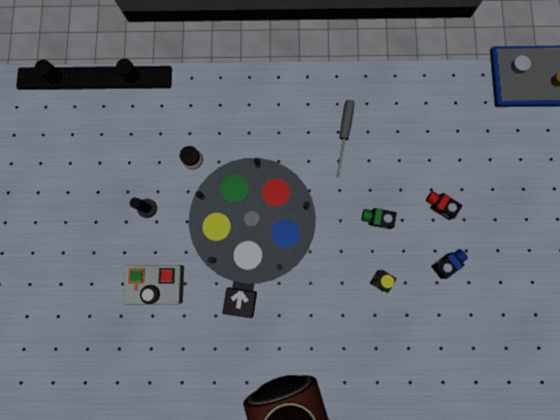

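View pics/scene0.png

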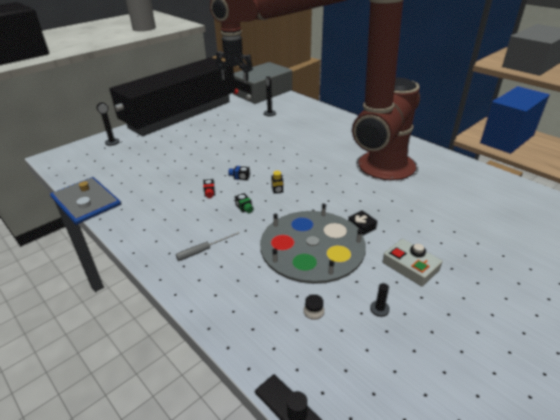

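The top view shows all four cassettes: green lying (379,217), red lying (444,205), blue lying (450,265), yellow standing (384,281). White is at the reader (247,255), and the controller is at (153,284). Next I'll measure the details.

```bash
cat >> h.py <<'E'
HUE={'green':(45,85),'red':(170,8),'blue':(100,130),'yellow':(22,38)}
def huemask(img,c):
    h,s,v=[x.astype(int) for x in cv2.split(cv2.cvtColor(img,cv2.COLOR_RGB2HSV))]
    a,b=HUE[c]; m=((h>=a)&(h<=b)) if a<b else ((h>=a)|(h<=b))
    return m&(s>110)&(v>50)
def cass(d,w,c,reg):
    """lying/standing cassette: reg=(x0,x1,y0,y1). returns center, axis deg, size, zmax"""
    g=(w[...,0]>reg[0])&(w[...,0]<reg[1])&(w[...,1]>reg[2])&(w[...,1]<reg[3])
    col=huemask(d['image'],c)&g
    if col.sum()<8: return None
    cc=np.nanmedian(w[col],0)
    near=g&(np.hypot(w[...,0]-cc[0],w[...,1]-cc[1])<.085)&(w[...,2]>.012)
    _,lab=cv2.connectedComponents(near.astype(np.uint8)); k=np.bincount(lab[col&near]).argmax(); near=lab==k
    zm=np.nanpercentile(w[near][:,2],97)
    top=w[near&(w[...,2]>(.025 if zm<.055 else zm-.012))]
    (x,y),sz,an=cv2.minAreaRect((top[:,:2]*1000).astype(np.float32))
    if sz[1]>sz[0]: sz=sz[::-1];an+=90
    a=np.array([np.cos(np.radians(an)),np.sin(np.radians(an))])
    # cap side: coloured end
    pc=(w[col][:,:2]-np.array([x,y])/1000)@a
    if np.nanmean(pc)<0: a=-a;pc=-pc
    return dict(c=np.round([x/1000,y/1000],4),deg=round(float(np.degrees(np.arctan2(a[1],a[0]))),1),sz=np.round(sz,0),zmax=round(float(zm),3),cap=np.round(np.nanpercentile(pc,[5,95]),3))
BENCH=(.3,.75,-.5,-.02)
def bays(d,w,hub):
    out={}
    g=(np.hypot(w[...,0]-hub[0],w[...,1]-hub[1])<.13)&(abs(w[...,2]-.04)<.006)
    for c in HUE:
        m=huemask(d['image'],c)&g
        if m.sum()>20:
            (x,y),r=cv2.minEnclosingCircle((w[m][:,:2]*1000).astype(np.float32)); p=np.nanmean(w[m],0)
            out[c]=(p.round(4),round(float(np.degrees(np.arctan2(p[1]-hub[1],p[0]-hub[0]))),1),round(float(np.hypot(*(p[:2]-hub[:2]))),4),m.sum())
    return out
E
python3 - <<'E'
from h import *
d=eyes.get_image('top');w=cloud(d)
g=(abs(w[...,2]-.04)<.006)&(np.hypot(w[...,0]-.55,w[...,1]-.137)<.17)
_,lab,st,_=cv2.connectedComponentsWithStats(g.astype(np.uint8));k=st[1:,4].argmax()+1
(x,y),r=cv2.minEnclosingCircle((w[lab==k][:,:2]*1000).astype(np.float32));print('disc',x,y,r)
hub=np.array([.551,.137]);b=bays(d,w,hub);print(b)
for c in HUE: print(c,cass(d,w,c,BENCH))
pg=(w[...,2]>.06)&(np.hypot(w[...,0]-.55,w[...,1]-.137)<.16)
n,lab,st,ct=cv2.connectedComponentsWithStats(pg.astype(np.uint8))
for i in range(1,n): q=np.nanmedian(w[lab==i],0);print('peg',q.round(3),st[i,4])
im=d['image'];a=cv2.resize(im[255:315,110:190],(640,480),interpolation=cv2.INTER_CUBIC)
cv2.imwrite('pics/ctl.png',a[:,:,::-1])
E
```

```text
disc 554.3343505859375 137.98867797851562 149.8600616455078
{'green': (array([0.6285, 0.1785, 0.0407]), 28.1, 0.0879, np.int64(584)), 'red': (array([0.6158, 0.0791, 0.0408]), -41.8, 0.0869, np.int64(611)), 'blue': (array([0.5177, 0.0608, 0.0407]), -113.6, 0.0831, np.int64(644)), 'yellow': (array([0.5384, 0.2213, 0.0406]), 98.5, 0.0852, np.int64(632))}
green {'c': array([ 0.5572, -0.1625]), 'deg': 77.7, 'sz': array([76., 38.]), 'zmax': 0.041, 'cap': array([-0.002,  0.034])}
red {'c': array([ 0.5896, -0.3166]), 'deg': 54.7, 'sz': array([75., 39.]), 'zmax': 0.041, 'cap': array([-0.003,  0.035])}
blue {'c': array([ 0.4498, -0.3277]), 'deg': -55.1, 'sz': array([77., 39.]), 'zmax': 0.041, 'cap': array([-0.003,  0.033])}
yellow {'c': array([ 0.4091, -0.1642]), 'deg': -90.2, 'sz': array([28., 26.]), 'zmax': 0.077, 'cap': array([-0.012,  0.013])}
peg [0.682 0.12  0.08 ] 43
peg [0.608 0.254 0.08 ] 45
peg [0.577 0.011 0.081] 37
peg [0.459 0.225 0.08 ] 43
peg [0.441 0.075 0.082] 33
```

View pics/ctl.png

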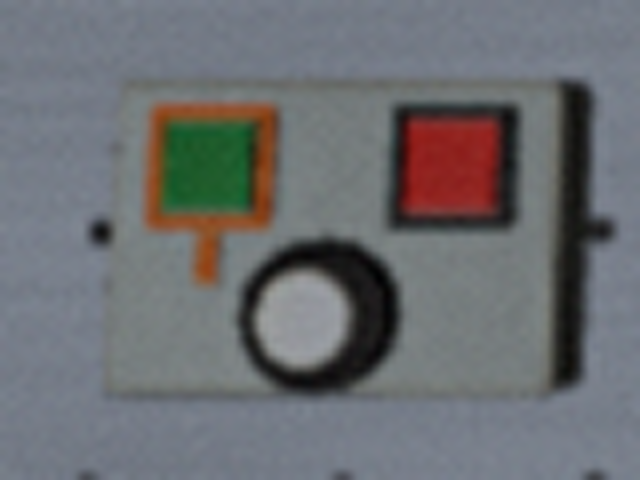

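The orange-framed slot at (213,165) holds the green chip, so green is called. Green's bay is at +29° and the reader at 173°, so the table turns +144°. I'll turn it first, while it is empty, by caging a peg.

```bash
cat >> h.py <<'E'
def Rt(psi,tilt=0,about='y'):
    """tool down, tool x heading psi deg; then tilted about own y by tilt deg"""
    c,s=np.cos(np.radians(psi)),np.sin(np.radians(psi))
    return np.array([[c,s,0],[s,-c,0],[0,0,-1]])@R.from_euler('y',tilt,degrees=True).as_matrix()
def plan(p,M,maxs=.9,maxr=.95,first='shift',cur=None):
    if cur is None:
        o=ctrl.get_obs();p0=np.array(o['tool_pos']);M0=R.from_rotvec(o['tool_rot']).as_matrix()
    else: p0,M0=cur
    rv=R.from_matrix(M0.T@M).as_rotvec();F=M0 if first=='shift' else M
    s=F.T@(np.array(p)-p0)/.06
    n=max(1,int(np.ceil(np.abs(s).max()/maxs)));k=max(1,int(np.ceil(np.abs(rv/.1).max()/maxr)))
    print(first,'shift',n,'x',(s/n).round(3).tolist(),'| turn',k,'x',(rv/.1/k).round(3).tolist())
    return np.array(p),M
E
python3 - <<'E'
from h import *
c=plan([.4398,.074,.2],Rt(29)); plan([.4398,.074,.05],Rt(29),cur=c)
E
```

```text
shift shift 10 x [0.722, -0.863, 0.052] | turn 2 x [-0.0, -0.0, -0.487]
shift shift 3 x [0.0, 0.0, 0.833] | turn 1 x [0.0, 0.0, 0.0]
```

Emit:
jog_arm(commands=[0.722, -0.863, -0.1, 0, 0, 0, 30, 0.722, -0.863, 0.05, 0, 0, 0, 30, 0.722, -0.863, 0.05, 0, 0, 0, 30, 0.722, -0.863, 0.05, 0, 0, 0, 30, 0.722, -0.863, 0.05, 0, 0, 0, 30, 0.722, -0.863, 0.05, 0, 0, 0, 30, 0.722, -0.863, 0.05, 0, 0, 0, 30, 0.722, -0.863, 0.05, 0, 0, 0, 30, 0.722, -0.863, 0.05, 0, 0, 0, 30, 0.722, -0.863, 0.05, 0, 0, 0, 30, 0, 0, 0, 0, 0, -0.487, 30, 0, 0, 0, 0, 0, -0.487, 30, 0, 0, 0, 0, 0, 0, 30, 0, 0, 0, 0, 0, 0, 30])

```text
t: 3.5
tool_pos: [0.4257, 0.0249, 0.212]
tool_rot: [3.042, 0.785, 0.0]
contact_force: [-0.6, 1.4, -0.3]
opening: 0.0302
grip_force: 0.0
```

```bash
python3 - <<'E'
from h import *
d=save('wrist','w1.png');w=cloud(d)
print(d['cam_to_world'].round(3).tolist())
pg=(w[...,2]>.068)&(w[...,2]<.1)&(np.hypot(w[...,0]-.553,w[...,1]-.137)<.16)
n,lab,st,ct=cv2.connectedComponentsWithStats(pg.astype(np.uint8))
for i in range(1,n):
  if st[i,4]>20: q=np.nanmean(w[lab==i],0);print('peg',q.round(4),st[i,4])
c=plan([.4398,.074,.2],Rt(29))
E
```

```text
[[0.484, 0.832, 0.273, 0.496], [-0.875, 0.46, 0.151, 0.064], [0.0, -0.312, 0.95, 0.355], [0.0, 0.0, 0.0, 1.0]]
peg [0.4612 0.2248 0.0786] 474
peg [0.5782 0.0105 0.0793] 403
peg [0.442  0.075  0.0799] 256
shift shift 1 x [0.603, -0.604, 0.199] | turn 1 x [0.001, -0.001, -0.011]
```

View pics/w1.png

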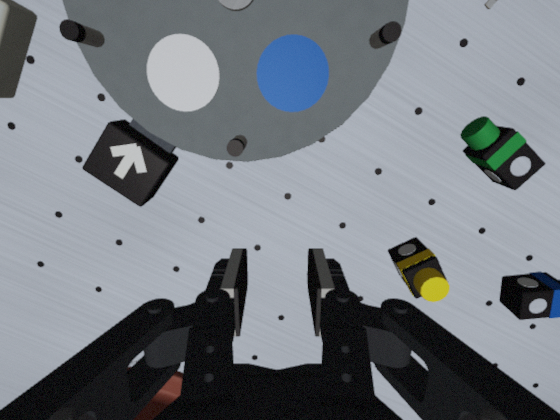

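The wrist view shows the white bay (183,72) by the reader arrow and the peg I want at (236,147). Green, yellow and blue are to the right.

Emit:
jog_arm(commands=[0.61, -0.61, 0.2, 0, 0, 0, 30, 0, 0, 0.85, 0, 0, 0, 30, 0, 0, 0.85, 0, 0, 0, 30, 0, 0, 0.8, 0, 0, 0, 30, 0, 0, 0, 0, 0, 0, 30, 0, 0, 0, 0, 0, 0, 30])

```text
t: 4.3
tool_pos: [0.4413, 0.0746, 0.0517]
tool_rot: [3.041, 0.785, 0.004]
contact_force: [0.0, 0.1, -0.3]
opening: 0.0301
grip_force: 0.0
```

```bash
python3 - <<'E'
from h import *
c=plan([.441,.0745,.05],Rt(29))
print(.1/.06*0, 'tang',.13*np.sin(.09)/.06,'rad',.13*(1-np.cos(.09))/.06, np.radians(144)/.09)
E
```

```text
shift shift 1 x [-0.005, -0.001, 0.029] | turn 1 x [0.012, -0.022, -0.007]
0.0 tang 0.19473685659569062 rad 0.008769078474012409 27.925268031909273
```

Emit:
jog_arm(commands=[0.009, 0.195, 0, 0, 0, -0.9, 30, 0.009, 0.195, 0, 0, 0, -0.9, 30, 0.009, 0.195, 0, 0, 0, -0.9, 30, 0.009, 0.195, 0, 0, 0, -0.9, 30, 0.009, 0.195, 0, 0, 0, -0.9, 30, 0.009, 0.195, 0, 0, 0, -0.9, 30, 0.009, 0.195, 0, 0, 0, -0.9, 30, 0.009, 0.195, 0, 0, 0, -0.9, 30, 0.009, 0.195, 0, 0, 0, -0.9, 30, 0.009, 0.195, 0, 0, 0, -0.9, 30, 0.009, 0.195, 0, 0, 0, -0.9, 30, 0.009, 0.195, 0, 0, 0, -0.9, 30, 0.009, 0.195, 0, 0, 0, -0.9, 30, 0.009, 0.195, 0, 0, 0, -0.9, 30, 0.009, 0.195, 0, 0, 0, -0.9, 30, 0.009, 0.195, 0, 0, 0, -0.9, 30])

```text
t: 6.3
tool_pos: [0.6043, 0.0166, 0.0538]
tool_rot: [1.762, 2.595, 0.004]
contact_force: [-2.8, -0.1, -0.1]
opening: 0.0301
grip_force: 0.6
```

```bash
python3 - <<'E'
from h import *
o=ctrl.get_obs();hub=np.array([.554,.137]);p=o['tool_pos'][:2]-hub
print(np.hypot(*p),np.degrees(np.arctan2(p[1],p[0])),o['q'].round(2))
a=np.radians(-7);plan([hub[0]+.13*np.cos(a),hub[1]+.13*np.sin(a),.051],Rt(173),first='rot')
E
```

```text
0.13046180119099263 -67.3411574724521 [-0.1   0.17  1.8  -0.    1.17 -0.47]
rot shift 3 x [-0.364, 0.63, 0.015] | turn 12 x [0.002, 0.004, -0.892]
```

Emit:
jog_arm(commands=[0.009, 0.19, 0, 0, 0, -0.89, 30, 0.009, 0.19, 0, 0, 0, -0.89, 30, 0.009, 0.19, 0, 0, 0, -0.89, 30, 0.009, 0.19, 0, 0, 0, -0.89, 30, 0.009, 0.19, 0, 0, 0, -0.89, 30, 0.009, 0.19, 0, 0, 0, -0.89, 30, 0.009, 0.19, 0, 0, 0, -0.89, 30, 0.009, 0.19, 0, 0, 0, -0.89, 30, 0.009, 0.19, 0, 0, 0, -0.89, 30, 0.009, 0.19, 0, 0, 0, -0.89, 30, 0.009, 0.19, 0, 0, 0, -0.89, 30, 0.009, 0.19, 0, 0, 0, -0.89, 30, 0, 0, 0, 0, 0, 0, 30, 0, 0, 0, 0, 0, 0, 30, 0, 0, -0.8, 0, 0, 0, 45, 0, 0, -0.9, 0, 0, 0, 60, 0, 0, -0.5, 0, 0, 0, 85])

```text
t: 8.43
tool_pos: [0.6831, 0.1197, 0.1868]
tool_rot: [0.202, 3.129, 0.001]
contact_force: [0.6, 0.4, 0.2]
opening: 0.0763
grip_force: 0.0
```

```bash
python3 - <<'E'
from h import *
o=ctrl.get_obs();print(o['q'].round(2))
d=save('top','t2.png');w=cloud(d);hub=np.array([.554,.137]);b=bays(d,w,hub);print(b)
for c in HUE: print(c,cass(d,w,c,BENCH))
E
```

```text
[ 0.07  0.24  1.49 -0.    1.41 -1.38]
{'yellow': (array([0.5191, 0.0487, 0.0408]), -111.5, 0.095, np.int64(364))}
green {'c': array([ 0.5574, -0.1623]), 'deg': 78.2, 'sz': array([75., 39.]), 'zmax': 0.041, 'cap': array([-0.003,  0.035])}
red {'c': array([ 0.5891, -0.3162]), 'deg': 55.1, 'sz': array([75., 40.]), 'zmax': 0.041, 'cap': array([-0.003,  0.036])}
blue {'c': array([ 0.4489, -0.3269]), 'deg': -55.5, 'sz': array([76., 39.]), 'zmax': 0.041, 'cap': array([-0.001,  0.035])}
yellow {'c': array([ 0.4092, -0.1645]), 'deg': 90.4, 'sz': array([28., 26.]), 'zmax': 0.077, 'cap': array([-0.012,  0.013])}
```

The turn looks right: yellow's bay is now at about -115°. Next is green. I'll pick it tilted 30° over the cap and place it at the complementary 60° tilt, leaning from the hub side.

```bash
cat >> h.py <<'E'
import json,os
HUB=np.array([.554,.137]);ANG=dict(green=173,yellow=-115,red=101,blue=29)
def bay(c): a=np.radians(ANG[c]);return np.array([HUB[0]+.085*np.cos(a),HUB[1]+.085*np.sin(a),.04])
def pick(c,deg,t,u=-.004,gz=.026,up=.10):
    a=np.array([np.cos(np.radians(deg)),np.sin(np.radians(deg)),0])
    M=Rt(deg,t);p=np.array([c[0],c[1],gz])+u*a+.0187*M[:,2]
    hov=p-up*M[:,2]
    print('hover',hov.round(3),'tcp',p.round(3))
    return hov,p,M
def held(c,deg):
    """cassette pose in tool frame, from actual tool pose now; saved"""
    o=ctrl.get_obs();M=R.from_rotvec(o['tool_rot']).as_matrix();a=np.radians(deg)
    z=np.array([np.cos(a),np.sin(a),0]);off=M.T@(np.array([c[0],c[1],.019])-o['tool_pos']);zt=M.T@z
    print('off',off.round(4),'axis',zt.round(3));json.dump([off.tolist(),zt.tolist()],open('held.json','w'))
def place(col,heading,t,up=.003):
    off,zt=json.load(open('held.json'));off=np.array(off)
    M=Rt(heading,t);axis=M@zt;o=np.cross(axis,[0,0,1]);ang=np.arcsin(np.linalg.norm(o))
    if ang>1e-6: M=R.from_rotvec(o/np.linalg.norm(o)*ang).as_matrix()@M
    p=bay(col)+[0,0,.0375+up]-M@off;print('place tcp',p.round(4));return p,M
E
python3 - <<'E'
from h import *
h,p,M=pick([.5573,-.1624],78,-30)
c=plan([.6831,.0,.22],Rt(173)); c=plan(h,M,cur=c); plan(p,M,cur=c)
E
```

```text
hover [ 0.565 -0.127  0.096] tcp [ 0.555 -0.175  0.01 ]
shift shift 3 x [-0.078, -0.661, -0.16] | turn 1 x [0.021, 0.115, -0.068]
shift shift 3 x [0.566, -0.778, 0.687] | turn 18 x [0.241, -0.22, 0.898]
shift shift 2 x [-0.0, 0.0, 0.833] | turn 1 x [0.0, 0.0, 0.0]
```

```bash
python3 - <<'E'
from h import *
h,p,M=pick([.5573,-.1624],78,-30)
c=plan(h+[0,0,.09],M); plan(h,M,cur=c)
E
```

```text
hover [ 0.565 -0.127  0.096] tcp [ 0.555 -0.175  0.01 ]
shift shift 5 x [0.291, -0.866, 0.011] | turn 17 x [0.26, -0.23, 0.945]
shift shift 2 x [0.375, 0.0, 0.65] | turn 1 x [0.0, 0.0, 0.0]
```

Emit:
jog_arm(commands=[0.29, -0.866, 0.01, 0, 0, 0, 70, 0.29, -0.866, 0.01, 0, 0, 0, 70, 0.29, -0.866, 0.01, 0, 0, 0, 70, 0.29, -0.866, 0.01, 0, 0, 0, 70, 0.29, -0.866, 0.01, 0, 0, 0, 70, 0, 0, 0, 0.26, -0.23, 0.945, 70, 0, 0, 0, 0.26, -0.23, 0.945, 70, 0, 0, 0, 0.26, -0.23, 0.945, 70, 0, 0, 0, 0.26, -0.23, 0.945, 70, 0, 0, 0, 0.26, -0.23, 0.945, 70, 0, 0, 0, 0.26, -0.23, 0.945, 70, 0, 0, 0, 0.26, -0.23, 0.945, 70, 0, 0, 0, 0.26, -0.23, 0.945, 70, 0, 0, 0, 0.26, -0.23, 0.945, 70, 0, 0, 0, 0.26, -0.23, 0.945, 70, 0, 0, 0, 0.26, -0.23, 0.945, 70, 0, 0, 0, 0.26, -0.23, 0.945, 70, 0, 0, 0, 0.26, -0.23, 0.945, 70, 0, 0, 0, 0.26, -0.23, 0.945, 70, 0, 0, 0, 0.26, -0.23, 0.945, 70])

```text
t: 10.98
tool_pos: [0.5619, -0.1268, 0.179]
tool_rot: [1.987, 1.97, -0.538]
contact_force: [-0.2, -0.1, -0.1]
opening: 0.0701
grip_force: 0.0
```

Emit:
jog_arm(commands=[0, 0, 0, 0.26, -0.23, 0.945, 70, 0, 0, 0, 0.26, -0.23, 0.945, 70, 0, 0, 0, 0, 0, 0, 70])

```text
t: 11.35
tool_pos: [0.5622, -0.1266, 0.1786]
tool_rot: [2.14, 1.742, -0.588]
contact_force: [0.1, 0.0, -0.2]
opening: 0.0702
grip_force: 0.0
```

```bash
python3 - <<'E'
from h import *
d=eyes.get_image('top');w=cloud(d);print(cass(d,w,'green',BENCH),bays(d,w,HUB))
h,p,M=pick([.5573,-.1624],78,-30)
plan(h,M,first='rot'); plan(p,M,cur=(h,M));print(ctrl.get_obs()['q'].round(2))
E
```

```text
{'c': array([ 0.5723, -0.0811]), 'deg': -15.6, 'sz': array([40., 12.]), 'zmax': 0.334, 'cap': array([-0.008,  0.024])} {'green': (array([0.4699, 0.1484, 0.0407]), 172.3, 0.0849, np.int64(627)), 'red': (array([0.5382, 0.2212, 0.0409]), 100.6, 0.0856, np.int64(629)), 'blue': (array([0.6286, 0.1784, 0.0408]), 29.0, 0.0853, np.int64(608))}
hover [ 0.565 -0.127  0.096] tcp [ 0.555 -0.175  0.01 ]
rot shift 2 x [0.348, 0.023, 0.592] | turn 1 x [-0.091, 0.027, 0.077]
shift shift 2 x [-0.0, 0.0, 0.833] | turn 1 x [0.0, 0.0, 0.0]
[-0.11  0.05  1.77 -0.53  1.41  0.21]
```

Emit:
jog_arm(commands=[0.35, 0.02, 0.59, -0.09, 0.03, 0.08, 70, 0.35, 0.02, 0.59, 0, 0, 0, 70, 0, 0, 0, 0, 0, 0, 70])

```text
t: 11.78
tool_pos: [0.5612, -0.1259, 0.0929]
tool_rot: [2.144, 1.738, -0.582]
contact_force: [-0.7, 0.7, 0.1]
opening: 0.07
grip_force: 0.0
```

```bash
python3 - <<'E'
from h import *
d=save('wrist','w3.png');w=cloud(d);print(cass(d,w,'green',BENCH))
h,p,M=pick([.5573,-.1624],78,-30)
plan(p,M,first='rot')
E
```

```text
{'c': array([ 0.5592, -0.1613]), 'deg': 78.4, 'sz': array([75., 39.]), 'zmax': 0.039, 'cap': array([-0.003,  0.037])}
hover [ 0.565 -0.127  0.096] tcp [ 0.555 -0.175  0.01 ]
rot shift 2 x [-0.003, 0.015, 0.828] | turn 1 x [-0.027, 0.005, 0.006]
```

View pics/w3.png

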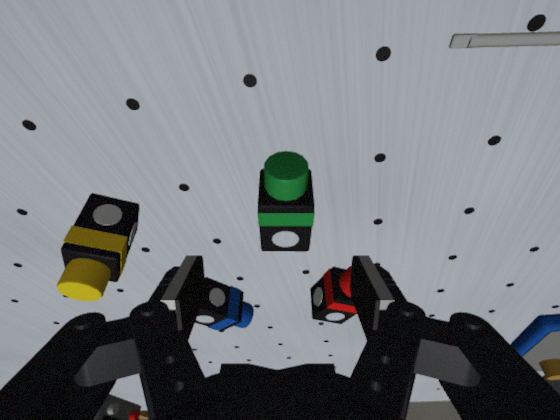

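The wrist view has green centred between the fingers at (286,200), cap away, agreeing with the top camera to within 2 mm. I'll grasp it.

Emit:
jog_arm(commands=[0, 0, 0.83, -0.03, 0, 0, 70, 0, 0, 0.83, 0, 0, 0, 70, 0, 0, 0, 0, 0, 0, 30, 0, 0, 0, 0, 0, 0, 30, 0, 0, 0, 0, 0, 0, 30, 0, 0, 0, 0, 0, 0, 30], newtons=60)

```text
t: 12.58
tool_pos: [0.5564, -0.1745, 0.0131]
tool_rot: [2.138, 1.73, -0.566]
contact_force: [0.7, 4.0, 5.6]
opening: 0.0376
grip_force: 62.4
```

```bash
python3 - <<'E'
from h import *
held([.558,-.162],78); p,M=place('green',173,60)
o=ctrl.get_obs();T=R.from_rotvec(o['tool_rot']).as_matrix()
lift=np.array(o['tool_pos'])+[0,0,.19];c=plan(lift,T);
# shift to above bay, then turn
off=np.array([0,0,.12]);print(p+off)
c2=plan(p+off,M,cur=c); plan(p+off,M,cur=c,first='rot');plan(p,M,cur=c2)
E
```

```text
off [ 0.0079 -0.0009 -0.0114] axis [ 0.866  0.002 -0.5  ]
place tcp [0.4638 0.149  0.068 ]
shift shift 4 x [-0.396, 0.006, -0.685] | turn 1 x [0.0, 0.0, 0.0]
[0.46384706 0.14903298 0.18798194]
shift shift 5 x [0.882, -0.525, -0.456] | turn 19 x [0.248, 0.618, -0.915]
rot shift 6 x [0.145, 0.86, 0.337] | turn 19 x [0.248, 0.618, -0.915]
shift shift 2 x [-0.866, -0.002, 0.5] | turn 1 x [0.0, 0.0, 0.0]
```

Emit:
jog_arm(commands=[-0.4, 0, -0.68, 0, 0, 0, 30, -0.4, 0, -0.68, 0, 0, 0, 30, -0.4, 0, -0.68, 0, 0, 0, 30, -0.4, 0, -0.68, 0, 0, 0, 30, 0, 0, 0, 0.248, 0.618, -0.915, 30, 0, 0, 0, 0.248, 0.618, -0.915, 30, 0, 0, 0, 0.248, 0.618, -0.915, 30, 0, 0, 0, 0.248, 0.618, -0.915, 30, 0, 0, 0, 0.248, 0.618, -0.915, 30, 0, 0, 0, 0.248, 0.618, -0.915, 30, 0, 0, 0, 0.248, 0.618, -0.915, 30, 0, 0, 0, 0.248, 0.618, -0.915, 30, 0, 0, 0, 0.248, 0.618, -0.915, 30, 0, 0, 0, 0.248, 0.618, -0.915, 30, 0, 0, 0, 0.248, 0.618, -0.915, 30, 0, 0, 0, 0.248, 0.618, -0.915, 30, 0, 0, 0, 0.248, 0.618, -0.915, 30, 0, 0, 0, 0.248, 0.618, -0.915, 30])

```text
t: 14.82
tool_pos: [0.5534, -0.176, 0.1997]
tool_rot: [-0.722, -2.306, 0.097]
contact_force: [0.9, -1.2, -2.3]
opening: 0.0371
grip_force: 61.4
```

Emit:
jog_arm(commands=[0, 0, 0, 0.248, 0.618, -0.915, 30, 0, 0, 0, 0.248, 0.618, -0.915, 30, 0, 0, 0, 0.248, 0.618, -0.915, 30, 0, 0, 0, 0.248, 0.618, -0.915, 30, 0, 0, 0, 0.248, 0.618, -0.915, 30, 0.145, 0.86, 0.337, 0, 0, 0, 30, 0.145, 0.86, 0.337, 0, 0, 0, 30, 0.145, 0.86, 0.337, 0, 0, 0, 30, 0.145, 0.86, 0.337, 0, 0, 0, 30, 0.145, 0.86, 0.337, 0, 0, 0, 30, 0.145, 0.86, 0.337, 0, 0, 0, 30, 0, 0, 0, 0, 0, 0, 30, 0, 0, 0, 0, 0, 0, 30])

```text
t: 16.45
tool_pos: [0.461, 0.1473, 0.1854]
tool_rot: [-0.127, -2.088, -0.075]
contact_force: [-0.3, -0.6, -2.2]
opening: 0.037
grip_force: 61.3
```

```bash
python3 - <<'E'
from h import *
o=ctrl.get_obs();print(o['q'].round(2),R.from_rotvec(o['tool_rot']).as_matrix().round(3).tolist())
p,M=place('green',173,60);plan(p+[0,0,.05],M,first='rot');plan(p,M,cur=(p+[0,0,.05],M))
d=save('scene','s4.png')
E
```

```text
[ 0.06  0.41  1.52  0.2   2.24 -1.35] [[-0.494, 0.122, -0.861], [0.059, 0.993, 0.106], [0.868, 0.001, -0.497]]
place tcp [0.4638 0.149  0.068 ]
rot shift 2 x [-0.497, 0.016, 0.262] | turn 1 x [-0.004, -0.034, -0.002]
shift shift 1 x [-0.722, -0.001, 0.417] | turn 1 x [0.0, 0.0, 0.0]
```

View pics/s4.png

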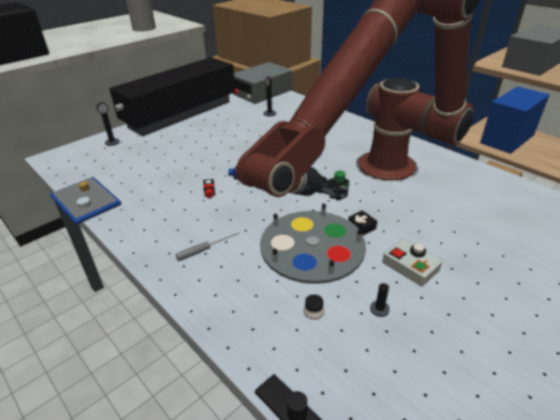

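Green is held upright at (340,180) and its bay (335,230) is at the reader. Lowering now.

Emit:
jog_arm(commands=[-0.5, 0.016, 0.26, 0, -0.03, 0, 30, -0.5, 0.016, 0.26, 0, 0, 0, 30, -0.36, 0, 0.21, 0, 0, 0, 30, -0.3, 0, 0.17, 0, 0, 0, 30, 0, 0, 0, 0, 0, 0, 30, 0, 0, 0, 0, 0, 0, 30])

```text
t: 17.25
tool_pos: [0.4646, 0.149, 0.0729]
tool_rot: [-0.128, -2.091, -0.077]
contact_force: [0.3, 0.9, -1.2]
opening: 0.0369
grip_force: 61.4
```

```bash
python3 - <<'E'
from h import *
o=ctrl.get_obs();print(o['contact_force'].round(1),o['tool_pos'].round(4))
p,M=place('green',173,60,0);plan(p,M,first='rot')
d=eyes.get_image('scene');w=cloud(d)
g=(np.hypot(w[...,0]-.47,w[...,1]-.147)<.035)&(w[...,2]>.1);q=w[g];print(len(q),np.nanpercentile(q,98,0).round(3),np.nanpercentile(q,2,0).round(3))
E
```

```text
[ 0.3  0.9 -1.2] [0.4646 0.149  0.0729]
place tcp [0.4638 0.149  0.065 ]
rot shift 1 x [-0.108, -0.001, 0.076] | turn 1 x [0.011, -0.006, -0.001]
1159 [0.502 0.164 0.459] [0.438 0.117 0.102]
```

Emit:
jog_arm(commands=[-0.06, 0, 0.04, 0, 0, 0, 30, -0.04, 0, 0.025, 0, 0, 0, 30, 0, 0, 0, 0, 0, 0, 30])

```text
t: 17.68
tool_pos: [0.4637, 0.1492, 0.0653]
tool_rot: [-0.127, -2.09, -0.076]
contact_force: [0.8, 0.2, 0.6]
opening: 0.0371
grip_force: 61.5
```

Emit:
jog_arm(commands=[-0.02, 0, 0.012, 0, 0, 0, 30, 0, 0, 0, 0, 0, 0, 30])

```text
t: 17.92
tool_pos: [0.4638, 0.1492, 0.0653]
tool_rot: [-0.127, -2.088, -0.076]
contact_force: [-1.0, -0.0, 6.3]
opening: 0.0369
grip_force: 62.1
```

Contact at the expected height, so I release and back out.

Emit:
jog_arm(commands=[0, 0, 0, 0, 0, 0, 42, 0, 0, 0, 0, 0, 0, 55, 0, 0, 0, 0, 0, 0, 60, 0, 0, -0.3, 0, 0, 0, 60, 0, 0, -0.6, 0, 0, 0, 60, 0, 0, -0.8, 0, 0, 0, 60, 0.5, 0, -0.6, 0, 0, 0, 60, 0.8, 0, -0.3, 0, 0, 0, 60, 0.5, 0, 0, 0, 0, 0, 60])

```text
t: 19.05
tool_pos: [0.5452, 0.1387, 0.2377]
tool_rot: [-0.128, -2.094, -0.077]
contact_force: [1.2, 0.5, -0.0]
opening: 0.0599
grip_force: 0.0
```

```bash
python3 - <<'E'
from h import *
o=ctrl.get_obs();d=eyes.get_image('top');w=cloud(d);print(bays(d,w,HUB))
print('green bay',bay('green'),cass(d,w,'green',(.4,.54,.08,.22)))
for c in ('red','blue','yellow'): print(c,cass(d,w,c,BENCH))
h,p,M=pick([.5893,-.3164],55,-45)
c=plan(h+[0,0,.1],M); plan(h,M,cur=c);print(o['q'].round(2),o['tool_pos'])
E
```

```text
{'red': (array([0.5401, 0.2434, 0.0407]), 97.4, 0.1073, np.int64(145)), 'yellow': (array([0.5189, 0.0347, 0.0403]), -109.0, 0.1081, np.int64(79))}
green bay [0.46963358 0.14735889 0.04      ] None
red {'c': array([ 0.5898, -0.3168]), 'deg': 54.1, 'sz': array([76., 40.]), 'zmax': 0.041, 'cap': array([-0.004,  0.036])}
blue {'c': array([ 0.4493, -0.3274]), 'deg': -55.8, 'sz': array([76., 39.]), 'zmax': 0.041, 'cap': array([-0.002,  0.034])}
yellow {'c': array([ 0.4091, -0.1646]), 'deg': 89.6, 'sz': array([28., 26.]), 'zmax': 0.077, 'cap': array([-0.012,  0.014])}
hover [ 0.62  -0.273  0.083] tcp [ 0.579 -0.331  0.013]
shift shift 8 x [-0.232, -0.833, -0.166] | turn 24 x [-0.12, -0.449, 0.934]
shift shift 2 x [0.589, 0.0, 0.589] | turn 1 x [0.0, 0.0, 0.0]
[ 0.04  0.53  1.26  0.21  2.38 -1.34] [0.54515029 0.13871368 0.2376689 ]
```

Emit:
jog_arm(commands=[-0.23, -0.83, -0.17, 0, 0, 0, 65, -0.23, -0.83, -0.17, 0, 0, 0, 65, -0.23, -0.83, -0.17, 0, 0, 0, 65, -0.23, -0.83, -0.17, 0, 0, 0, 65, -0.23, -0.83, -0.17, 0, 0, 0, 65, -0.23, -0.83, -0.17, 0, 0, 0, 65, -0.23, -0.83, -0.17, 0, 0, 0, 65, -0.23, -0.83, -0.17, 0, 0, 0, 65, 0, 0, 0, -0.12, -0.449, 0.934, 70, 0, 0, 0, -0.12, -0.449, 0.934, 70, 0, 0, 0, -0.12, -0.449, 0.934, 70, 0, 0, 0, -0.12, -0.449, 0.934, 70, 0, 0, 0, -0.12, -0.449, 0.934, 70, 0, 0, 0, -0.12, -0.449, 0.934, 70, 0, 0, 0, -0.12, -0.449, 0.934, 70, 0, 0, 0, -0.12, -0.449, 0.934, 70, 0, 0, 0, -0.12, -0.449, 0.934, 70, 0, 0, 0, -0.12, -0.449, 0.934, 70, 0, 0, 0, -0.12, -0.449, 0.934, 70, 0, 0, 0, -0.12, -0.449, 0.934, 70])

```text
t: 21.6
tool_pos: [0.6199, -0.2719, 0.1778]
tool_rot: [-1.505, -2.225, 0.537]
contact_force: [0.1, -0.0, -0.3]
opening: 0.0699
grip_force: 0.0
```

Emit:
jog_arm(commands=[0, 0, 0, -0.12, -0.449, 0.934, 70, 0, 0, 0, -0.12, -0.449, 0.934, 70, 0, 0, 0, -0.12, -0.449, 0.934, 70, 0, 0, 0, -0.12, -0.449, 0.934, 70, 0, 0, 0, -0.12, -0.449, 0.934, 70, 0, 0, 0, -0.12, -0.449, 0.934, 70, 0, 0, 0, -0.12, -0.449, 0.934, 70, 0, 0, 0, -0.12, -0.449, 0.934, 70, 0, 0, 0, -0.12, -0.449, 0.934, 70, 0, 0, 0, -0.12, -0.449, 0.934, 70, 0, 0, 0, -0.12, -0.449, 0.934, 70, 0, 0, 0, -0.12, -0.449, 0.934, 70, 0, 0, 0, 0, 0, 0, 70])

```text
t: 23.22
tool_pos: [0.6197, -0.2712, 0.177]
tool_rot: [2.318, 1.214, -0.972]
contact_force: [-0.2, 0.1, 0.1]
opening: 0.0698
grip_force: 0.0
```

```bash
python3 - <<'E'
from h import *
d=eyes.get_image('top');w=cloud(d);print('green bay',bay('green').round(3),cass(d,w,'green',(.4,.54,.08,.22)),bays(d,w,HUB))
d=eyes.get_image('wrist');w=cloud(d);print(cass(d,w,'red',BENCH))
h,p,M=pick([.5895,-.3165],54.8,-45)
plan(h,M,first='rot');plan(p,M,cur=(h,M));print(ctrl.get_obs()['q'].round(2))
E
```

```text
green bay [0.47  0.147 0.04 ] {'c': array([0.469 , 0.1487]), 'deg': -14.4, 'sz': array([28., 28.]), 'zmax': 0.114, 'cap': array([-0.026,  0.028])} {'green': (array([0.4687, 0.1433, 0.0407]), 175.7, 0.0856, np.int64(276)), 'red': (array([0.5385, 0.2211, 0.0408]), 100.5, 0.0855, np.int64(626)), 'blue': (array([0.6287, 0.1784, 0.0407]), 29.0, 0.0854, np.int64(609)), 'yellow': (array([0.5178, 0.0605, 0.0407]), -115.3, 0.0846, np.int64(634))}
{'c': array([ 0.5916, -0.316 ]), 'deg': 55.2, 'sz': array([74., 38.]), 'zmax': 0.039, 'cap': array([-0.003,  0.036])}
hover [ 0.62  -0.273  0.083] tcp [ 0.58  -0.331  0.013]
rot shift 2 x [0.556, 0.007, 0.563] | turn 1 x [-0.022, 0.036, 0.077]
shift shift 2 x [-0.0, -0.0, 0.833] | turn 1 x [0.0, 0.0, 0.0]
[-0.25  0.42  1.41 -0.73  1.63  0.44]
```

Green stands within 2 mm of its bay centre. Now red.

Emit:
jog_arm(commands=[0.56, 0, 0.56, 0, 0.04, 0.08, 70, 0.56, 0, 0.56, 0, 0, 0, 70, 0, 0, 0.83, 0, 0, 0, 70, 0, 0, 0.5, 0, 0, 0, 70, 0, 0, 0.33, 0, 0, 0, 70, 0, 0, 0, 0, 0, 0, 70, 0, 0, 0, 0, 0, 0, 30, 0, 0, 0, 0, 0, 0, 30, 0, 0, 0, 0, 0, 0, 30, 0, 0, 0, 0, 0, 0, 30])

```text
t: 24.58
tool_pos: [0.5811, -0.3293, 0.0157]
tool_rot: [2.323, 1.2, -0.958]
contact_force: [2.9, 2.9, 5.2]
opening: 0.0374
grip_force: 60.9
```

```bash
cat >> h.py <<'E'
def carry(col,heading,t,lift=.19,over=.12):
    p,M=place(col,heading,t);o=ctrl.get_obs();T=R.from_rotvec(o['tool_rot']).as_matrix()
    c=plan(np.array(o['tool_pos'])+[0,0,lift],T)
    c=plan(p+[0,0,over],M,cur=c,first='rot');plan(p,M,cur=c)
E
python3 - <<'E'
from h import *
held([.5905,-.3163],54.9); carry('red',101,45)
E
```

```text
off [ 0.009   0.0002 -0.0137] axis [ 0.708 -0.003 -0.706]
place tcp [0.5369 0.2237 0.0645]
shift shift 3 x [-0.746, 0.005, -0.747] | turn 1 x [0.0, 0.0, 0.0]
rot shift 8 x [0.78, 0.13, 0.844] | turn 16 x [0.005, 0.923, -0.558]
shift shift 2 x [-0.708, 0.003, 0.706] | turn 1 x [0.0, 0.0, 0.0]
```

Emit:
jog_arm(commands=[-0.75, 0, -0.75, 0, 0, 0, 30, -0.75, 0, -0.75, 0, 0, 0, 30, -0.75, 0, -0.75, 0, 0, 0, 30, 0, 0, 0, 0, 0.923, -0.558, 30, 0, 0, 0, 0, 0.923, -0.558, 30, 0, 0, 0, 0, 0.923, -0.558, 30, 0, 0, 0, 0, 0.923, -0.558, 30, 0, 0, 0, 0, 0.923, -0.558, 30, 0, 0, 0, 0, 0.923, -0.558, 30, 0, 0, 0, 0, 0.923, -0.558, 30, 0, 0, 0, 0, 0.923, -0.558, 30, 0, 0, 0, 0, 0.923, -0.558, 30, 0, 0, 0, 0, 0.923, -0.558, 30, 0, 0, 0, 0, 0.923, -0.558, 30, 0, 0, 0, 0, 0.923, -0.558, 30, 0, 0, 0, 0, 0.923, -0.558, 30, 0, 0, 0, 0, 0.923, -0.558, 30, 0, 0, 0, 0, 0.923, -0.558, 30, 0, 0, 0, 0, 0.923, -0.558, 30, 0, 0, 0, 0, 0, 0, 30])

```text
t: 27.08
tool_pos: [0.5781, -0.3296, 0.1981]
tool_rot: [-1.566, -1.891, -0.647]
contact_force: [0.3, 0.3, -2.2]
opening: 0.0371
grip_force: 60.5
```

Emit:
jog_arm(commands=[0.78, 0.13, 0.844, 0, 0, 0, 30, 0.78, 0.13, 0.844, 0, 0, 0, 30, 0.78, 0.13, 0.844, 0, 0, 0, 30, 0.78, 0.13, 0.844, 0, 0, 0, 30, 0.78, 0.13, 0.844, 0, 0, 0, 30, 0.78, 0.13, 0.844, 0, 0, 0, 30, 0.78, 0.13, 0.844, 0, 0, 0, 30, 0.78, 0.13, 0.844, 0, 0, 0, 30, 0, 0, 0, 0, 0, 0, 30, 0, 0, 0, 0, 0, 0, 30])

```text
t: 28.32
tool_pos: [0.5398, 0.169, 0.1815]
tool_rot: [-1.565, -1.899, -0.647]
contact_force: [0.5, 0.5, -3.0]
opening: 0.0372
grip_force: 60.8
```

```bash
python3 - <<'E'
from h import *
p,M=place('red',101,45,.006);plan(p,M,first='rot',maxs=.5);print(ctrl.get_obs()['q'].round(2))
d=save('wrist','w5.png')
E
```

```text
place tcp [0.5369 0.2237 0.0675]
rot shift 4 x [-0.176, 0.033, 0.496] | turn 1 x [0.034, 0.033, 0.027]
[-0.17  0.06  1.84  0.72  1.58 -0.48]
```

View pics/w5.png

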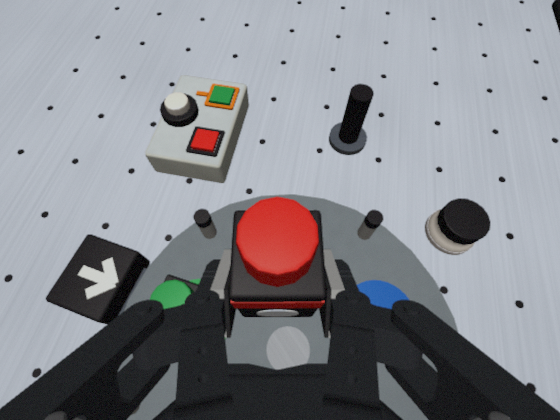

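The wrist view shows red held squarely over the disc (280,240), with green on the left and the controller, post and jar clear.

```bash
python3 - <<'E'
from h import *
p,M=place('red',101,45,.006);c=plan(p+[0,0,.09],M,first='rot');plan(p,M,cur=c)
E
```

```text
place tcp [0.5369 0.2237 0.0675]
rot shift 2 x [0.182, 0.061, 0.466] | turn 1 x [0.044, 0.03, 0.018]
shift shift 2 x [-0.531, 0.002, 0.53] | turn 1 x [0.0, 0.0, 0.0]
```

Emit:
jog_arm(commands=[0.18, 0.06, 0.47, 0.04, 0.03, 0.02, 30, 0.18, 0.06, 0.47, 0, 0, 0, 30, 0, 0, 0, 0, 0, 0, 30, -0.4, 0, 0.4, 0, 0, 0, 30, -0.4, 0, 0.4, 0, 0, 0, 30, -0.26, 0, 0.26, 0, 0, 0, 30, 0, 0, 0, 0, 0, 0, 30, 0, 0, 0, 0, 0, 0, 30])

```text
t: 29.38
tool_pos: [0.5376, 0.2241, 0.0682]
tool_rot: [-1.563, -1.894, -0.648]
contact_force: [1.4, -0.3, -0.6]
opening: 0.0371
grip_force: 61.0
```

```bash
python3 - <<'E'
from h import *
p,M=place('red',101,45,0);c=plan(p,M,first='rot')
E
```

```text
place tcp [0.5369 0.2237 0.0615]
rot shift 1 x [-0.082, -0.011, 0.076] | turn 1 x [0.016, -0.013, 0.007]
```

Emit:
jog_arm(commands=[-0.045, -0.01, 0.045, 0, 0, 0, 30, -0.02, 0, 0.02, 0, 0, 0, 30, 0, 0, 0, 0, 0, 0, 30])

```text
t: 29.75
tool_pos: [0.5368, 0.2244, 0.0627]
tool_rot: [-1.562, -1.894, -0.648]
contact_force: [0.5, -2.5, 3.2]
opening: 0.0372
grip_force: 61.3
```

Emit:
jog_arm(commands=[-0.018, 0, 0.018, 0, 0, 0, 30, 0, 0, 0, 0, 0, 0, 30])

```text
t: 30.0
tool_pos: [0.5376, 0.2247, 0.0627]
tool_rot: [-1.561, -1.894, -0.651]
contact_force: [-1.1, -1.9, 9.1]
opening: 0.0373
grip_force: 61.9
```

Emit:
jog_arm(commands=[0, 0, 0, 0, 0, 0, 42, 0, 0, 0, 0, 0, 0, 48, 0, 0, 0, 0, 0, 0, 50, 0, 0, -0.3, 0, 0, 0, 50, 0, 0, -0.6, 0, 0, 0, 50, 0, 0, -0.8, 0, 0, 0, 50, 0.5, 0, -0.8, 0, 0, 0, 60, 0.6, 0, -0.6, 0, 0, 0, 60, 0, 0, 0, 0, 0, 0, 60])

```text
t: 31.12
tool_pos: [0.5553, 0.1394, 0.2441]
tool_rot: [-1.564, -1.902, -0.654]
contact_force: [0.3, 0.0, -1.4]
opening: 0.0602
grip_force: 0.0
```

```bash
python3 - <<'E'
from h import *
d=eyes.get_image('top');w=cloud(d)
print(bays(d,w,HUB))
for c in ('green','red'): b=bay(c);print(c,b.round(3),cass(d,w,c,(b[0]-.06,b[0]+.06,b[1]-.06,b[1]+.06)))
for c in ('blue','yellow'): print(c,cass(d,w,c,BENCH))
h,p,M=pick([.4492,-.3272],-55.5,-45)
c=plan(h+[0,0,.12],M);plan(h,M,cur=c);print(ctrl.get_obs()['q'].round(2))
E
```

```text
{'green': (array([0.4691, 0.1431, 0.0408]), 175.9, 0.0851, np.int64(282)), 'red': (array([0.537 , 0.2119, 0.0407]), 102.8, 0.0768, np.int64(249)), 'blue': (array([0.6262, 0.1819, 0.0408]), 31.9, 0.085, np.int64(500)), 'yellow': (array([0.5111, 0.0594, 0.0406]), -118.9, 0.0887, np.int64(485))}
green [0.47  0.147 0.04 ] {'c': array([0.5145, 0.101 ]), 'deg': 179.1, 'sz': array([30., 27.]), 'zmax': 0.292, 'cap': array([0.018, 0.071])}
red [0.538 0.22  0.04 ] {'c': array([0.5354, 0.2211]), 'deg': -76.1, 'sz': array([29., 28.]), 'zmax': 0.115, 'cap': array([-0.019,  0.028])}
blue {'c': array([ 0.4492, -0.3277]), 'deg': -56.0, 'sz': array([77., 40.]), 'zmax': 0.041, 'cap': array([-0.002,  0.034])}
yellow {'c': array([ 0.4089, -0.1704]), 'deg': -3.6, 'sz': array([26., 16.]), 'zmax': 0.078, 'cap': array([-0.013,  0.013])}
hover [ 0.479 -0.371  0.083] tcp [ 0.439 -0.313  0.013]
shift shift 7 x [-0.884, -0.406, -0.758] | turn 30 x [0.0, -0.139, 0.941]
shift shift 2 x [0.707, 0.0, 0.707] | turn 1 x [0.0, 0.0, 0.0]
[-0.22  0.03  1.76  0.71  1.69 -0.45]
```

Emit:
jog_arm(commands=[-0.88, -0.41, -0.76, 0, 0, 0, 70, -0.88, -0.41, -0.76, 0, 0, 0, 70, -0.88, -0.41, -0.76, 0, 0, 0, 70, -0.88, -0.41, -0.76, 0, 0, 0, 70, -0.88, -0.41, -0.76, 0, 0, 0, 70, -0.88, -0.41, -0.76, 0, 0, 0, 70, -0.88, -0.41, -0.76, 0, 0, 0, 70, 0, 0, 0, 0, -0.139, 0.941, 70, 0, 0, 0, 0, -0.139, 0.941, 70, 0, 0, 0, 0, -0.139, 0.941, 70, 0, 0, 0, 0, -0.139, 0.941, 70, 0, 0, 0, 0, -0.139, 0.941, 70, 0, 0, 0, 0, -0.139, 0.941, 70, 0, 0, 0, 0, -0.139, 0.941, 70, 0, 0, 0, 0, -0.139, 0.941, 70, 0, 0, 0, 0, -0.139, 0.941, 70, 0, 0, 0, 0, -0.139, 0.941, 70])

```text
t: 33.3
tool_pos: [0.4873, -0.2904, 0.2055]
tool_rot: [-2.256, -1.008, -0.106]
contact_force: [-0.1, -0.5, -0.3]
opening: 0.07
grip_force: 0.0
```

Emit:
jog_arm(commands=[0, 0, 0, 0, -0.139, 0.941, 70, 0, 0, 0, 0, -0.139, 0.941, 70, 0, 0, 0, 0, -0.139, 0.941, 70, 0, 0, 0, 0, -0.139, 0.941, 70, 0, 0, 0, 0, -0.139, 0.941, 70, 0, 0, 0, 0, -0.139, 0.941, 70, 0, 0, 0, 0, -0.139, 0.941, 70, 0, 0, 0, 0, -0.139, 0.941, 70, 0, 0, 0, 0, -0.139, 0.941, 70, 0, 0, 0, 0, -0.139, 0.941, 70, 0, 0, 0, 0, -0.139, 0.941, 70, 0, 0, 0, 0, -0.139, 0.941, 70, 0, 0, 0, 0, -0.139, 0.941, 70, 0, 0, 0, 0, -0.139, 0.941, 70, 0, 0, 0, 0, -0.139, 0.941, 70, 0, 0, 0, 0, -0.139, 0.941, 70, 0, 0, 0, 0, -0.139, 0.941, 70, 0, 0, 0, 0, -0.139, 0.941, 70, 0, 0, 0, 0, -0.139, 0.941, 70, 0, 0, 0, 0, -0.139, 0.941, 70])

```text
t: 35.8
tool_pos: [0.4873, -0.2905, 0.2055]
tool_rot: [-2.307, 1.221, 0.972]
contact_force: [-0.9, -0.1, -0.0]
opening: 0.0699
grip_force: 0.0
```

```bash
python3 - <<'E'
from h import *
o=ctrl.get_obs();print(o['q'].round(2))
d=eyes.get_image('wrist');w=cloud(d);print(cass(d,w,'blue',BENCH))
h,p,M=pick([.4492,-.3274],-55.6,-45)
plan(h,M,first='rot');plan(p,M,cur=(h,M))
E
```

```text
[-0.75  0.42  1.37  0.18  2.13  1.83]
{'c': array([ 0.4445, -0.3202]), 'deg': -55.2, 'sz': array([55., 39.]), 'zmax': 0.039, 'cap': array([0.007, 0.02 ])}
hover [ 0.479 -0.372  0.083] tcp [ 0.439 -0.313  0.013]
rot shift 3 x [0.723, 0.29, 0.233] | turn 1 x [0.05, 0.085, -0.075]
shift shift 2 x [0.0, 0.0, 0.833] | turn 1 x [0.0, 0.0, 0.0]
```

Emit:
jog_arm(commands=[0.72, 0.29, 0.23, 0.05, 0.08, -0.08, 70, 0.72, 0.29, 0.23, 0, 0, 0, 70, 0.72, 0.29, 0.23, 0, 0, 0, 70, 0, 0, 0, 0, 0, 0, 70, 0, 0, 0, 0, 0, 0, 70])

```text
t: 36.48
tool_pos: [0.481, -0.3714, 0.0866]
tool_rot: [-2.316, 1.211, 0.951]
contact_force: [0.1, -0.6, -0.1]
opening: 0.07
grip_force: 0.0
```

```bash
python3 - <<'E'
from h import *
o=ctrl.get_obs();print(o['q'].round(2))
d=eyes.get_image('wrist');w=cloud(d);print(cass(d,w,'blue',BENCH))
h,p,M=pick([.4492,-.3274],-55.6,-45)
plan(p,M,first='rot')
E
```

```text
[-0.83  0.63  1.28  0.11  2.    1.71]
{'c': array([ 0.451 , -0.3295]), 'deg': -54.9, 'sz': array([74., 39.]), 'zmax': 0.039, 'cap': array([-0.002,  0.037])}
hover [ 0.479 -0.372  0.083] tcp [ 0.439 -0.313  0.013]
rot shift 2 x [0.017, 0.014, 0.866] | turn 1 x [-0.007, -0.053, 0.078]
```

Emit:
jog_arm(commands=[0.02, 0.01, 0.86, 0, -0.05, 0.08, 70, 0.02, 0.01, 0.56, 0, 0, 0, 70, 0, 0, 0.3, 0, 0, 0, 70, 0, 0, 0, 0, 0, 0, 70, 0, 0, 0, 0, 0, 0, 30, 0, 0, 0, 0, 0, 0, 30, 0, 0, 0, 0, 0, 0, 30, 0, 0, 0, 0, 0, 0, 30])

```text
t: 37.52
tool_pos: [0.4413, -0.3154, 0.0132]
tool_rot: [-2.312, 1.221, 0.953]
contact_force: [2.3, -2.9, 6.2]
opening: 0.0369
grip_force: 60.6
```

```bash
python3 - <<'E'
from h import *
held([.450,-.3285],-55.2); carry('blue',29,45,lift=.2)
E
```

```text
off [ 0.0071  0.0002 -0.0152] axis [ 0.709 -0.009 -0.705]
place tcp [0.6332 0.1813 0.0648]
shift shift 3 x [-0.783, -0.0, -0.788] | turn 1 x [0.0, 0.0, 0.0]
rot shift 7 x [0.633, -0.812, 0.743] | turn 17 x [0.007, 0.732, -0.948]
shift shift 2 x [-0.709, 0.009, 0.705] | turn 1 x [0.0, 0.0, 0.0]
```

Emit:
jog_arm(commands=[-0.78, 0, -0.79, 0, 0, 0, 30, -0.78, 0, -0.79, 0, 0, 0, 30, -0.78, 0, -0.79, 0, 0, 0, 30, 0, 0, 0, 0, 0.732, -0.948, 30, 0, 0, 0, 0, 0.732, -0.948, 30, 0, 0, 0, 0, 0.732, -0.948, 30, 0, 0, 0, 0, 0.732, -0.948, 30, 0, 0, 0, 0, 0.732, -0.948, 30, 0, 0, 0, 0, 0.732, -0.948, 30, 0, 0, 0, 0, 0.732, -0.948, 30, 0, 0, 0, 0, 0.732, -0.948, 30, 0, 0, 0, 0, 0.732, -0.948, 30, 0, 0, 0, 0, 0.732, -0.948, 30, 0, 0, 0, 0, 0.732, -0.948, 30, 0, 0, 0, 0, 0.732, -0.948, 30, 0, 0, 0, 0, 0.732, -0.948, 30, 0, 0, 0, 0, 0.732, -0.948, 30, 0, 0, 0, 0, 0.732, -0.948, 30, 0, 0, 0, 0, 0.732, -0.948, 30, 0, 0, 0, 0, 0.732, -0.948, 30])

```text
t: 40.02
tool_pos: [0.4403, -0.3146, 0.1984]
tool_rot: [-2.65, -0.686, -1.09]
contact_force: [0.0, 0.1, -1.6]
opening: 0.0374
grip_force: 60.2
```

```bash
python3 - <<'E'
from h import *
o=ctrl.get_obs();print(o['q'].round(2),o['opening'],o['grip_force'])
p,M=place('blue',29,45);plan(p+[0,0,.13],M,first='rot')
E
```

```text
[-1.14 -0.17  2.03  0.79  1.43 -0.25] 0.03735223642615455 60.18427491188049
place tcp [0.6332 0.1813 0.0648]
rot shift 7 x [0.676, -0.81, 0.702] | turn 1 x [0.02, 0.072, 0.051]
```

Emit:
jog_arm(commands=[0.67, -0.81, 0.7, 0.02, 0.07, 0.05, 30, 0.67, -0.81, 0.7, 0, 0, 0, 30, 0.67, -0.81, 0.7, 0, 0, 0, 30, 0.67, -0.81, 0.7, 0, 0, 0, 30, 0.67, -0.81, 0.7, 0, 0, 0, 30, 0.67, -0.81, 0.7, 0, 0, 0, 30, 0.67, -0.81, 0.7, 0, 0, 0, 30, 0, 0, 0, 0, 0, 0, 30, 0, 0, 0, 0, 0, 0, 30])

```text
t: 41.15
tool_pos: [0.5983, 0.0933, 0.1936]
tool_rot: [-2.645, -0.677, -1.091]
contact_force: [0.2, -0.4, -1.3]
opening: 0.037
grip_force: 60.7
```

```bash
python3 - <<'E'
from h import *
o=ctrl.get_obs();print(o['q'].round(2),o['opening'],o['grip_force'])
p,M=place('blue',29,45,.006);c=plan(p+[0,0,.09],M,first='rot');plan(p,M,cur=c)
E
```

```text
[-0.18 -0.35  2.18  0.7   0.79  0.52] 0.03702176184363386 60.67728638648987
place tcp [0.6332 0.1813 0.0678]
rot shift 2 x [0.216, -0.497, 0.646] | turn 1 x [-0.007, 0.032, -0.019]
shift shift 2 x [-0.532, 0.007, 0.529] | turn 1 x [0.0, 0.0, 0.0]
```

Emit:
jog_arm(commands=[0.145, -0.33, 0.43, 0, 0.03, 0, 30, 0.145, -0.33, 0.43, 0, 0, 0, 30, 0.145, -0.33, 0.43, 0, 0, 0, 30, 0, 0, 0, 0, 0, 0, 30, -0.4, 0, 0.4, 0, 0, 0, 30, -0.4, 0, 0.4, 0, 0, 0, 30, -0.26, 0, 0.26, 0, 0, 0, 30, 0, 0, 0, 0, 0, 0, 30, 0, 0, 0, 0, 0, 0, 30])

```text
t: 42.28
tool_pos: [0.6352, 0.1803, 0.0708]
tool_rot: [-2.643, -0.672, -1.101]
contact_force: [-0.3, 0.1, -0.9]
opening: 0.0373
grip_force: 60.7
```

```bash
python3 - <<'E'
from h import *
p,M=place('blue',29,45,0);plan(p,M,first='rot');print(ctrl.get_obs()['q'].round(2))
E
```

```text
place tcp [0.6332 0.1813 0.0618]
rot shift 1 x [-0.121, -0.029, 0.092] | turn 1 x [0.026, -0.032, -0.033]
[ 0.02 -0.02  2.14  0.88  0.45  0.39]
```

Emit:
jog_arm(commands=[-0.05, -0.03, 0.03, 0, -0.03, 0, 30, -0.035, 0, 0.03, 0, 0, 0, 30, 0, 0, 0, 0, 0, 0, 30])

```text
t: 42.65
tool_pos: [0.6322, 0.183, 0.0631]
tool_rot: [-2.645, -0.676, -1.094]
contact_force: [0.2, 0.4, -1.5]
opening: 0.0371
grip_force: 60.8
```

Emit:
jog_arm(commands=[-0.02, 0, 0.02, 0, 0, 0, 30, 0, 0, 0, 0, 0, 0, 30])

```text
t: 42.9
tool_pos: [0.6325, 0.183, 0.0616]
tool_rot: [-2.645, -0.675, -1.094]
contact_force: [0.5, 0.6, -1.1]
opening: 0.0373
grip_force: 60.7
```

Emit:
jog_arm(commands=[-0.02, 0, 0.02, 0, 0, 0, 30, 0, 0, 0, 0, 0, 0, 30])

```text
t: 43.15
tool_pos: [0.6338, 0.1828, 0.0616]
tool_rot: [-2.644, -0.674, -1.099]
contact_force: [-1.2, -1.4, 4.7]
opening: 0.0371
grip_force: 61.3
```

Emit:
jog_arm(commands=[-0.015, 0, 0.015, 0, 0, 0, 30, 0, 0, 0, 0, 0, 0, 30])

```text
t: 43.4
tool_pos: [0.6347, 0.1827, 0.0617]
tool_rot: [-2.643, -0.674, -1.102]
contact_force: [-3.4, -2.5, 8.7]
opening: 0.0374
grip_force: 62.0
```

Emit:
jog_arm(commands=[0, 0, 0, 0, 0, 0, 42, 0, 0, 0, 0, 0, 0, 48, 0, 0, 0, 0, 0, 0, 50, 0, 0, -0.3, 0, 0, 0, 50, 0, 0, -0.6, 0, 0, 0, 50, 0, 0, -0.8, 0, 0, 0, 50, 0.5, 0, -0.7, 0, 0, 0, 60, 0.6, 0, -0.6, 0, 0, 0, 60, 0.5, 0, -0.5, 0, 0, 0, 60])

```text
t: 44.52
tool_pos: [0.5621, 0.1418, 0.2765]
tool_rot: [-2.645, -0.675, -1.095]
contact_force: [-0.1, 0.4, 0.4]
opening: 0.0601
grip_force: 0.0
```

```bash
python3 - <<'E'
from h import *
d=eyes.get_image('top');w=cloud(d);print(bays(d,w,HUB))
for c in ('green','red','blue'): b=bay(c);print(c,b.round(3),cass(d,w,c,(b[0]-.06,b[0]+.06,b[1]-.06,b[1]+.06)))
print(cass(d,w,'yellow',BENCH))
print(ctrl.get_obs()['q'].round(2));plan([.409,-.166,.2],Rt(60),first='shift')
E
```

```text
{'green': (array([0.4576, 0.1701, 0.0402]), 161.1, 0.102, np.int64(57)), 'red': (array([0.5372, 0.2251, 0.0409]), 100.8, 0.0896, np.int64(77)), 'blue': (array([0.6232, 0.1702, 0.041 ]), 25.6, 0.0768, np.int64(276)), 'yellow': (array([0.5244, 0.0476, 0.0407]), -108.3, 0.0942, np.int64(304))}
green [0.47  0.147 0.04 ] {'c': array([0.4212, 0.0935]), 'deg': 151.0, 'sz': array([30., 11.]), 'zmax': 0.505, 'cap': array([-0.013,  0.015])}
red [0.538 0.22  0.04 ] {'c': array([0.4905, 0.1687]), 'deg': 12.8, 'sz': array([25., 13.]), 'zmax': 0.343, 'cap': array([0.03 , 0.088])}
blue [0.628 0.178 0.04 ] {'c': array([0.6273, 0.1802]), 'deg': -178.4, 'sz': array([29., 28.]), 'zmax': 0.115, 'cap': array([-0.025,  0.027])}
{'c': array([ 0.4092, -0.1644]), 'deg': 90.5, 'sz': array([28., 26.]), 'zmax': 0.077, 'cap': array([-0.012,  0.013])}
[-0.08 -0.54  2.16  0.53  0.89  0.79]
shift shift 5 x [-0.864, 0.649, -0.484] | turn 9 x [0.237, -0.865, -0.573]
```

Emit:
jog_arm(commands=[-0.86, 0.65, -0.48, 0, 0, 0, 70, -0.86, 0.65, -0.48, 0, 0, 0, 70, -0.86, 0.65, -0.48, 0, 0, 0, 70, -0.86, 0.65, -0.48, 0, 0, 0, 70, -0.86, 0.65, -0.48, 0, 0, 0, 70, 0, 0, 0, 0.237, -0.865, -0.573, 70, 0, 0, 0, 0.237, -0.865, -0.573, 70, 0, 0, 0, 0.237, -0.865, -0.573, 70, 0, 0, 0, 0.237, -0.865, -0.573, 70, 0, 0, 0, 0.237, -0.865, -0.573, 70, 0, 0, 0, 0.237, -0.865, -0.573, 70, 0, 0, 0, 0.237, -0.865, -0.573, 70, 0, 0, 0, 0.237, -0.865, -0.573, 70, 0, 0, 0, 0.237, -0.865, -0.573, 70, 0, 0, 0, 0, 0, 0, 70])

```text
t: 46.45
tool_pos: [0.4259, -0.1283, 0.2005]
tool_rot: [-2.711, -1.57, 0.017]
contact_force: [0.4, -0.6, 1.4]
opening: 0.0702
grip_force: 0.0
```

```bash
python3 - <<'E'
from h import *
o=ctrl.get_obs();print(o['q'].round(2))
d=save('wrist','w7.png');w=cloud(d)
print(cass(d,w,'yellow',BENCH))
g=(np.hypot(w[...,0]-.409,w[...,1]+.165)<.035)&(w[...,2]>.012);q=w[g]
for lo,hi in((.05,.058),(.012,.057),(.07,.08)):
    s=q[(q[:,2]>lo)&(q[:,2]<hi)]
    if len(s)>5: print(lo,len(s),cv2.minAreaRect((s[:,:2]*1000).astype(np.float32)))
plan([.409,-.166,.2],Rt(60),first='rot')
t=eyes.get_image('top');w=cloud(t)
for c in ('green','red','blue'): b=bay(c);print(c,b.round(3),cass(t,w,c,(b[0]-.06,b[0]+.06,b[1]-.06,b[1]+.06)))
E
```

```text
[-0.46 -0.37  2.04 -0.    1.49  0.06]
{'c': array([ 0.4109, -0.1647]), 'deg': 99.4, 'sz': array([29., 29.]), 'zmax': 0.076, 'cap': array([-0.011,  0.02 ])}
0.05 611 ((410.7694396972656, -164.63339233398438), (37.568843841552734, 38.06089782714844), 57.61735916137695)
0.012 1042 ((411.0813903808594, -164.3426971435547), (37.99168014526367, 38.78512954711914), 58.355865478515625)
0.07 788 ((410.9012756347656, -164.77059936523438), (28.838016510009766, 29.185123443603516), 10.617169380187988)
rot shift 1 x [-0.678, 0.072, 0.009] | turn 1 x [-0.126, 0.048, 0.014]
green [0.47  0.147 0.04 ] {'c': array([0.4688, 0.149 ]), 'deg': -135.3, 'sz': array([29., 27.]), 'zmax': 0.115, 'cap': array([-0.026,  0.027])}
red [0.538 0.22  0.04 ] {'c': array([0.5362, 0.2198]), 'deg': 176.4, 'sz': array([29., 28.]), 'zmax': 0.115, 'cap': array([-0.03 ,  0.026])}
blue [0.628 0.178 0.04 ] {'c': array([0.6272, 0.1803]), 'deg': -179.4, 'sz': array([28., 28.]), 'zmax': 0.115, 'cap': array([-0.025,  0.026])}
```

View pics/w7.png

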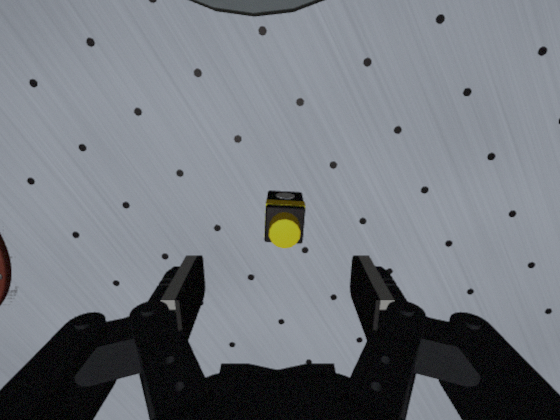

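The wrist view shows yellow standing at (285,225), squared to the fingers (yaw 58°). All three placed cassettes are on their bays.

```bash
python3 - <<'E'
from h import *
M=Rt(58);c=plan([.410,-.1645,.1],M,first='rot');plan([.41,-.1645,.018],M,cur=c)
E
```

```text
rot shift 2 x [-0.319, 0.048, 0.838] | turn 1 x [-0.122, 0.05, 0.354]
shift shift 2 x [0.0, 0.0, 0.683] | turn 1 x [0.0, 0.0, 0.0]
```

Emit:
jog_arm(commands=[-0.32, 0.05, 0.83, -0.12, 0.05, 0.35, 70, -0.32, 0.05, 0.83, 0, 0, 0, 70, 0, 0, 0, 0, 0, 0, 70])

```text
t: 46.92
tool_pos: [0.4066, -0.1644, 0.0974]
tool_rot: [-2.744, -1.515, 0.007]
contact_force: [-0.3, 0.3, -0.2]
opening: 0.0701
grip_force: 0.0
```

```bash
python3 - <<'E'
from h import *
M=Rt(58);plan([.41,-.1645,.018],M,first='rot')
E
```

```text
rot shift 2 x [0.014, 0.025, 0.662] | turn 1 x [-0.086, 0.003, -0.031]
```

Emit:
jog_arm(commands=[0.014, 0.025, 0.66, -0.08, 0, -0.03, 70, 0.014, 0.025, 0.66, 0, 0, 0, 70, 0, 0, 0, 0, 0, 0, 70, 0, 0, 0, 0, 0, 0, 30, 0, 0, 0, 0, 0, 0, 30, 0, 0, 0, 0, 0, 0, 30, 0, 0, 0, 0, 0, 0, 30])

```text
t: 47.8
tool_pos: [0.4161, -0.1668, 0.0257]
tool_rot: [2.734, 1.522, 0.009]
contact_force: [-0.6, 1.2, 7.4]
opening: 0.0368
grip_force: 61.1
```

```bash
python3 - <<'E'
from h import *
o=ctrl.get_obs();M=R.from_rotvec(o['tool_rot']).as_matrix();print(M.round(3).tolist())
off=M.T@(np.array([.4105,-.1645,.0375])-o['tool_pos']);off[1]=0;print(off.round(4));json.dump([off.tolist(),(M.T@[0,0,1]).tolist()],open('held.json','w'))
p,M2=place('yellow',58,0)
c=plan(np.array(o['tool_pos'])+[0,0,.16],M);c=plan(p+[0,0,.1],M,cur=c);plan(p+[0,0,.006],M,cur=c)
E
```

```text
[[0.527, 0.85, 0.011], [0.85, -0.527, -0.008], [-0.001, 0.013, -1.0]]
[-0.001   0.     -0.0119]
place tcp [0.5187 0.0607 0.0686]
shift shift 3 x [-0.001, 0.012, -0.889] | turn 1 x [0.0, 0.0, 0.0]
shift shift 5 x [0.825, -0.11, 0.055] | turn 1 x [0.0, 0.0, 0.0]
shift shift 2 x [0.001, -0.01, 0.783] | turn 1 x [0.0, 0.0, 0.0]
```

The z and lateral readings are off by 6–8 mm, so I'm looking before lifting.

```bash
python3 - <<'E'
from h import *
d=save('wrist','w8.png');w=cloud(d);o=ctrl.get_obs();print(o['tool_pos'],o['contact_force'],o['wrist_torque'],o['q'].round(2))
g=(np.hypot(w[...,0]-.411,w[...,1]+.165)<.035)&(w[...,2]>.07)&huemask(d['image'],'yellow');q=w[g];print(len(q),cv2.minAreaRect((q[:,:2]*1000).astype(np.float32)),np.nanpercentile(q[:,2],[5,95]))
E
```

```text
[ 0.4161402  -0.16683756  0.02570328] [-1.87181271  1.82431776  6.80797819] [ 0.25147125  0.25624242 -0.08424615] [-0.55 -0.16  2.18 -0.    1.1   0.01]
4854 ((415.0257568359375, -167.12313842773438), (29.69307518005371, 29.52200698852539), 11.383801460266113) [0.07197566 0.0761081 ]
```

View pics/w8.png

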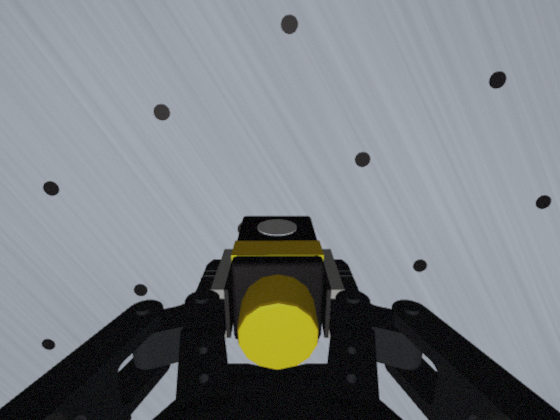

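The grip is square and centred: the cap at (278,320) sits directly under the TCP, so the cassette just slid about 5 mm on closing. I'll carry it over.

Emit:
jog_arm(commands=[0, 0.01, -0.8, 0, 0, 0, 30, 0, 0.01, -0.9, 0, 0, 0, 30, 0, 0.01, -0.9, 0, 0, 0, 30, 0, 0, 0, 0, 0, 0, 30, 0.69, -0.09, 0.045, 0, 0, 0, 30, 0.69, -0.09, 0.045, 0, 0, 0, 30, 0.69, -0.09, 0.045, 0, 0, 0, 30, 0.69, -0.09, 0.045, 0, 0, 0, 30, 0.69, -0.09, 0.045, 0, 0, 0, 30, 0.69, -0.09, 0.045, 0, 0, 0, 30, 0, 0, 0, 0, 0, 0, 30, 0, 0, 0, 0, 0, 0, 30])

```text
t: 49.35
tool_pos: [0.5173, 0.0621, 0.1611]
tool_rot: [2.738, 1.525, 0.003]
contact_force: [-0.0, 0.1, -2.0]
opening: 0.0372
grip_force: 61.0
```

```bash
python3 - <<'E'
from h import *
p,M=place('yellow',58,0,.006);c=plan(p+[0,0,.04],M,first='rot');plan(p,M,cur=c)
o=ctrl.get_obs();print(o['opening'],o['grip_force'])
E
```

```text
place tcp [0.5187 0.0607 0.0716]
rot shift 1 x [-0.007, 0.021, 0.825] | turn 1 x [-0.057, 0.013, 0.04]
shift shift 1 x [0.001, -0.009, 0.667] | turn 1 x [0.0, 0.0, 0.0]
0.037190474585494813 61.011775732040405
```

Emit:
jog_arm(commands=[0, 0.02, 0.5, -0.05, 0, 0.04, 30, 0, 0, 0.4, 0, 0, 0, 30, 0, 0, 0.35, 0, 0, 0, 30, 0, 0, 0.24, 0, 0, 0, 30, 0, 0, 0, 0, 0, 0, 30, 0, 0, 0, 0, 0, 0, 30])

```text
t: 50.1
tool_pos: [0.5206, 0.0607, 0.0735]
tool_rot: [2.737, 1.515, 0.011]
contact_force: [1.1, 0.2, -1.7]
opening: 0.0371
grip_force: 61.0
```

```bash
python3 - <<'E'
from h import *
p,M=place('yellow',58,0,0);c=plan(p,M,first='rot')
E
```

```text
place tcp [0.5187 0.0607 0.0656]
rot shift 1 x [-0.015, -0.028, 0.132] | turn 1 x [0.018, -0.006, -0.009]
```

Emit:
jog_arm(commands=[-0.015, -0.028, 0.08, 0, 0, 0, 30, 0, 0, 0.03, 0, 0, 0, 30, 0, 0, 0, 0, 0, 0, 30])

```text
t: 50.48
tool_pos: [0.5181, 0.0611, 0.0659]
tool_rot: [2.737, 1.517, 0.009]
contact_force: [0.2, -1.0, -1.4]
opening: 0.037
grip_force: 61.0
```

Emit:
jog_arm(commands=[0, 0, 0.02, 0, 0, 0, 30, 0, 0, 0, 0, 0, 0, 30])

```text
t: 50.72
tool_pos: [0.5188, 0.0608, 0.0658]
tool_rot: [2.736, 1.516, 0.01]
contact_force: [-0.9, -1.3, 4.4]
opening: 0.0371
grip_force: 61.4
```

Emit:
jog_arm(commands=[0, 0, 0, 0, 0, 0, 42, 0, 0, 0, 0, 0, 0, 48, 0, 0, 0, 0, 0, 0, 52, 0, 0, -0.3, 0, 0, 0, 52, 0, 0, -0.6, 0, 0, 0, 52, 0, 0, -0.9, 0, 0, 0, 52, 0, 0, -0.9, 0, 0, 0, 40, -0.7, 0, 0, 0, 0, 0, 20, -0.9, 0.2, 0, 0, 0, 0, 0, -0.9, 0.2, 0, 0, 0, 0, 0, -0.7, 0, 0, 0, 0, 0, 0, 0, 0, 0, 0, 0, 0, 0])

```text
t: 52.22
tool_pos: [0.4341, -0.1151, 0.2287]
tool_rot: [2.739, 1.509, 0.011]
contact_force: [-0.1, 0.2, -0.0]
opening: -0.0
grip_force: 0.0
```

```bash
cat >> h.py <<'E'
def check():
    t=eyes.get_image('top');w=cloud(t);print({k:v[1] for k,v in bays(t,w,HUB).items()})
    for c in HUE: b=bay(c);r=cass(t,w,c,(b[0]-.06,b[0]+.06,b[1]-.06,b[1]+.06));print(c,b[:2].round(3),r and (r['c'],r['sz'],r['zmax']))
    return t
E
python3 - <<'E'
from h import *
t=check();a=cv2.resize(t['image'][140:320,110:330],(770,630)[:2],interpolation=cv2.INTER_CUBIC);a=cv2.resize(t['image'][140:310,110:330],(770,595))
cv2.imwrite('pics/t9.png',a[:,:,::-1])
for n in('top','scene'):
    d=eyes.get_image(n);w=cloud(d)
    g=(np.hypot(w[...,0]-.385,w[...,1]-.37)<.03)&(w[...,2]>.056);q=w[g];(x,y),r=cv2.minEnclosingCircle((q[:,:2]*1000).astype(np.float32));print(n,x,y,r,np.nanmedian(q,0).round(4),np.nanpercentile(q[:,2],[5,95]).round(4))
print(ctrl.get_obs()['tool_pos'],ctrl.get_obs()['q'].round(2))
E
```

```text
{'green': 176.2, 'red': 102.9, 'blue': 26.1, 'yellow': -116.6}
green [0.47  0.147] (array([0.469 , 0.1489]), array([29., 28.]), 0.115)
red [0.538 0.22 ] (array([0.5347, 0.2194]), array([28., 28.]), 0.115)
blue [0.628 0.178] (array([0.6268, 0.1817]), array([28., 28.]), 0.115)
yellow [0.518 0.06 ] (array([0.5157, 0.0594]), array([28., 27.]), 0.115)
top 382.188720703125 366.91259765625 16.841299057006836 [0.3823 0.3668 0.0616] [0.0576 0.0641]
scene 384.0340576171875 369.49176025390625 15.01794719696045 [0.3856 0.3697 0.0617] [0.057  0.0645]
[ 0.43521462 -0.11281097  0.22813151] [-0.42 -0.4   2.01 -0.    1.51  0.14]
```

View pics/t9.png

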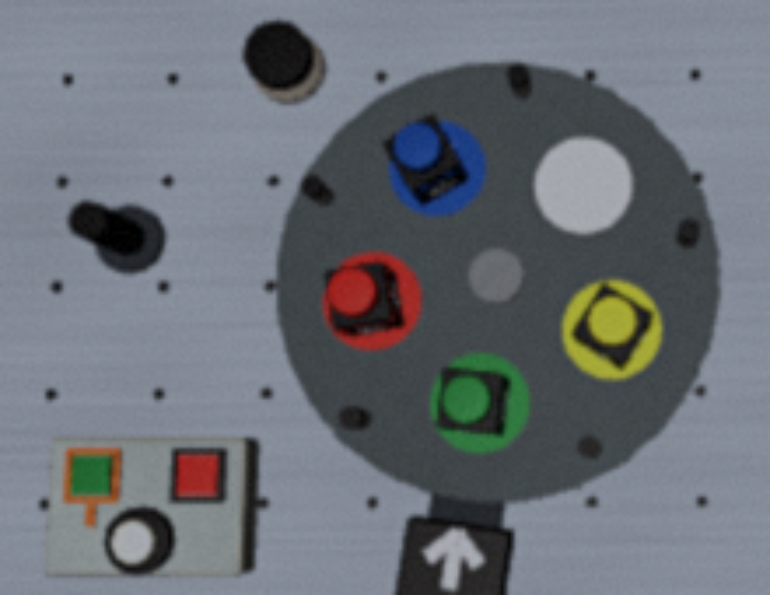

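All four stand upright and centred, green (475,400) is at the arrow, and the post and jar are untouched. Now the start button.

```bash
python3 - <<'E'
from h import *
M=Rt(58);c=plan([.384,.3685,.2],M,maxs=.6);plan([.384,.3685,.075],M,cur=c)
E
```

```text
shift shift 11 x [0.577, -0.453, 0.036] | turn 1 x [0.151, 0.004, -0.001]
shift shift 3 x [0.0, 0.0, 0.694] | turn 1 x [0.0, 0.0, 0.0]
```

Emit:
jog_arm(commands=[0.577, -0.453, 0, 0.15, 0, 0, 0, 0.577, -0.453, 0, 0, 0, 0, 0, 0.577, -0.453, 0, 0, 0, 0, 0, 0.577, -0.453, 0, 0, 0, 0, 0, 0.577, -0.453, 0, 0, 0, 0, 0, 0.577, -0.453, 0, 0, 0, 0, 0, 0.577, -0.453, 0, 0, 0, 0, 0, 0.577, -0.453, 0, 0, 0, 0, 0, 0.577, -0.453, 0, 0, 0, 0, 0, 0.577, -0.453, 0, 0, 0, 0, 0, 0.577, -0.453, 0, 0, 0, 0, 0, 0, 0, 0, 0, 0, 0, 0, 0, 0, 0, 0, 0, 0, 0])

```text
t: 54.0
tool_pos: [0.3826, 0.3688, 0.2267]
tool_rot: [-2.746, -1.525, 0.003]
contact_force: [-0.4, -0.2, 0.6]
opening: 0.0002
grip_force: 0.0
```

```bash
python3 - <<'E'
from h import *
M=Rt(58);c=plan([.384,.3685,.09],M,first='rot');plan([.384,.3685,.068],M,cur=c)
d=eyes.get_image('wrist');w=cloud(d)
g=(np.hypot(w[...,0]-.385,w[...,1]-.37)<.03)&(w[...,2]>.056)&(w[...,2]<.075);q=w[g]
if len(q)>10: print(cv2.minEnclosingCircle((q[:,:2]*1000).astype(np.float32)),np.nanpercentile(q[:,2],[5,50,95]).round(4))
E
```

```text
rot shift 3 x [0.003, 0.007, 0.759] | turn 1 x [-0.011, 0.017, 0.016]
shift shift 1 x [0.0, 0.0, 0.367] | turn 1 x [0.0, 0.0, 0.0]
((383.09423828125, 368.4142761230469), 13.907585144042969) [0.0595 0.0619 0.0632]
```

Emit:
jog_arm(commands=[0, 0, 0.75, 0, 0, 0, 0, 0, 0, 0.75, 0, 0, 0, 0, 0, 0, 0.75, 0, 0, 0, 0, 0, 0, 0.3, 0, 0, 0, 0, 0, 0, 0, 0, 0, 0, 0, 0, 0, 0, 0, 0, 0, 0])

```text
t: 54.8
tool_pos: [0.3845, 0.369, 0.0761]
tool_rot: [-2.747, -1.522, -0.004]
contact_force: [0.7, -0.6, 0.2]
opening: 0.0
grip_force: 0.0
```

Emit:
jog_arm(commands=[0, 0, 0.1, 0, 0, 0, 0, 0, 0, 0.06, 0, 0, 0, 0, 0, 0, 0, 0, 0, 0, 0])

```text
t: 55.18
tool_pos: [0.3829, 0.3681, 0.064]
tool_rot: [-2.747, -1.522, 0.003]
contact_force: [0.1, -0.0, -0.2]
opening: -0.0
grip_force: 0.0
```

Emit:
jog_arm(commands=[0, 0, 0.06, 0, 0, 0, 0, 0, 0, 0.05, 0, 0, 0, 0, 0, 0, 0, 0, 0, 0, 0])

```text
t: 55.55
tool_pos: [0.3833, 0.3685, 0.0579]
tool_rot: [-2.747, -1.522, 0.001]
contact_force: [0.1, 0.1, 3.3]
opening: -0.0001
grip_force: 1.5
```

Emit:
jog_arm(commands=[0, 0, 0.05, 0, 0, 0, 0, 0, 0, 0, 0, 0, 0, 0])

```text
t: 55.8
tool_pos: [0.3834, 0.3685, 0.0559]
tool_rot: [-2.747, -1.522, 0.002]
contact_force: [-2.7, -2.1, 9.6]
opening: 0.0004
grip_force: 4.7
```

Emit:
jog_arm(commands=[0, 0, 0.02, 0, 0, 0, 0, 0, 0, 0, 0, 0, 0, 0])

```text
t: 56.05
tool_pos: [0.3834, 0.3686, 0.0558]
tool_rot: [-2.747, -1.523, 0.002]
contact_force: [-5.1, -4.9, 15.8]
opening: -0.0001
grip_force: 7.7
```

Emit:
jog_arm(commands=[0, 0, -0.3, 0, 0, 0, 0, 0, 0, -0.8, 0, 0, 0, 0, 0, 0, -0.9, 0, 0, 0, 0, 0, 0, -0.5, 0, 0, 0, 0, 0, 0, 0, 0, 0, 0, 0, 0, 0, 0, 0, 0, 0, 0])

```text
t: 56.8
tool_pos: [0.3826, 0.3677, 0.2019]
tool_rot: [-2.748, -1.522, 0.006]
contact_force: [-0.6, 0.0, -0.3]
opening: -0.0004
grip_force: 0.0
```

```bash
python3 - <<'E'
from h import *
t=check();d=save('scene','s10.png')
E
```

```text
{'green': 175.8, 'red': 102.8, 'blue': 25.7, 'yellow': -118.2}
green [0.47  0.147] (array([0.4687, 0.1488]), array([29., 27.]), 0.115)
red [0.538 0.22 ] (array([0.5361, 0.2198]), array([29., 28.]), 0.115)
blue [0.628 0.178] (array([0.6273, 0.1803]), array([29., 28.]), 0.115)
yellow [0.518 0.06 ] (array([0.5569, 0.0145]), array([46., 37.]), 0.11)
```

View pics/s10.png

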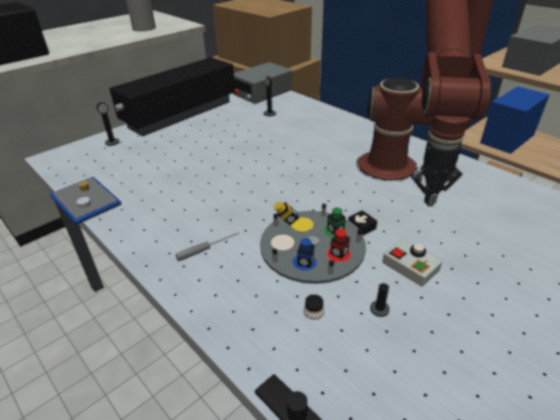

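The yellow cassette has been knocked off its bay: at (287,212) it leans or lies by the rim and peg. I'll look closer, mend it, and press start again afterwards.

```bash
python3 - <<'E'
from h import *
plan([.52,-.015,.22],Rt(58),maxs=.6)
E
```

```text
shift shift 9 x [-0.465, 0.592, -0.035] | turn 1 x [-0.026, 0.047, -0.004]
```

Emit:
jog_arm(commands=[0, 0, -0.5, 0, 0, 0, 0, -0.465, 0.592, 0, 0, 0, 0, 0, -0.465, 0.592, 0, 0, 0, 0, 0, -0.465, 0.592, 0, 0, 0, 0, 0, -0.465, 0.592, 0, 0, 0, 0, 0, -0.465, 0.592, 0, 0, 0, 0, 0, -0.465, 0.592, 0, 0, 0, 0, 0, -0.465, 0.592, 0, 0, 0, 0, 0, -0.465, 0.592, 0, 0, 0, 0, 20, -0.465, 0.592, 0, 0, 0, 0, 60, 0, 0, 0, 0, 0, 0, 80, 0, 0, 0, 0, 0, 0, 80])

```text
t: 58.4
tool_pos: [0.5205, -0.0138, 0.2318]
tool_rot: [-2.746, -1.521, 0.005]
contact_force: [-0.2, -0.2, -0.4]
opening: 0.0721
grip_force: 0.0
```

```bash
python3 - <<'E'
from h import *
print(ctrl.get_obs()['tool_pos'])
d=save('wrist','w11.png');w=cloud(d)
g=(w[...,0]>.48)&(w[...,0]<.63)&(w[...,1]>-.08)&(w[...,1]<.06)
m=huemask(d['image'],'yellow')&g&(w[...,2]>.045)
print(np.nanmedian(w[m],0).round(4),np.nanpercentile(w[m],[2,98],axis=0).round(3).tolist())
k=g&(w[...,2]>.047);_,lab=cv2.connectedComponents(k.astype(np.uint8));i=np.bincount(lab[m&k]).argmax();q=w[lab==i]
print(len(q),cv2.minAreaRect((q[:,:2]*1000).astype(np.float32)))
# planes: normals
import scipy.spatial as sp
T=sp.cKDTree(q);idx=T.query(q,25)[1];N=[];
for j in range(0,len(q),7):
    c=q[idx[j]]-q[idx[j]].mean(0);u,s,v=np.linalg.svd(c);n=v[2]*np.sign(v[2,2]);N.append(n)
N=np.array(N);
L=np.unique(N.round(1),axis=0,return_counts=True);o=np.argsort(-L[1])[:8];print(L[0][o],L[1][o])
np.save('q.npy',q);np.save('qy.npy',w[m])
E
```

```text
[ 0.52046064 -0.01382998  0.23176905]
[0.5584 0.0176 0.1058] [[0.529, -0.002, 0.082], [0.579, 0.044, 0.118]]
3567 ((549.396484375, 20.99549674987793), (38.991668701171875, 75.77468872070312), 57.33446502685547)
[[-0.6  0.4  0.7]
 [-0.7  0.4  0.6]
 [ 0.5 -0.3  0.8]
 [-0.7  0.3  0.7]
 [-0.6  0.3  0.7]
 [-0.6  0.5  0.6]
 [ 0.6 -0.4  0.7]
 [-0.7  0.3  0.6]] [51 45 19 17 17 16 16 14]
```

View pics/w11.png

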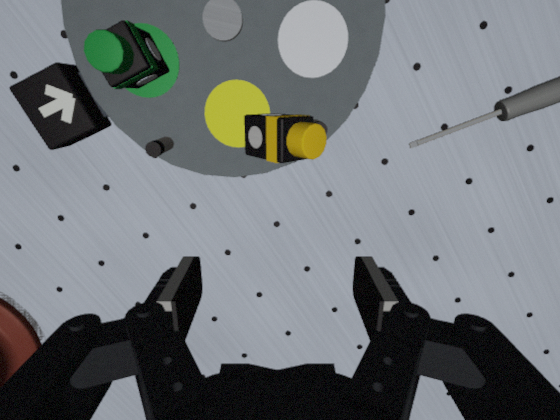

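The wrist view shows yellow at (285,140) leaning on the rim peg, foot at the edge of its bay, with its axis about 45° up and heading about -31°. I'll fit its pose and plan the grasp.

```bash
cat > fit.py <<'E'
from h import *
from scipy.optimize import least_squares
q=np.load('q.npy')
qs=q[::3]
def sdf(P):  # box housing + cylinder cap
    b=np.abs(P-[0,0,-.010])-[.019,.019,.0275];db=np.linalg.norm(np.maximum(b,0),axis=1)+np.minimum(b.max(1),0)
    c=np.stack([np.hypot(P[:,0],P[:,1])-.015,np.abs(P[:,2]-.0275)-.010],1);dc=np.linalg.norm(np.maximum(c,0),axis=1)+np.minimum(c.max(1),0)
    return np.minimum(db,dc)
def res(x): return sdf((qs-x[:3])@R.from_rotvec(x[3:]).as_matrix())
e=np.radians(48);h=np.radians(-31)
a=np.array([np.cos(e)*np.cos(h),np.cos(e)*np.sin(h),np.sin(e)]);s=np.array([-np.sin(h),np.cos(h),0]);n=np.cross(s,a)
x0=np.r_[[.552,.019,.08],R.from_matrix(np.stack([n,s,a],1)).as_rotvec()]
r=least_squares(res,x0,loss='soft_l1',f_scale=.001)
Q=R.from_rotvec(r.x[3:]).as_matrix();a=Q[:,2];s=Q[:,1]
print('c',r.x[:3].round(4),'axis',a.round(3),'head',np.degrees(np.arctan2(a[1],a[0])).round(1),'elev',np.degrees(np.arcsin(a[2])).round(1),'side',s.round(3),np.degrees(np.arctan2(s[1],s[0])).round(1),'rms',np.sqrt(np.mean(r.fun**2)))
np.save('pose.npy',np.r_[r.x[:3],a])
E
python3 fit.py
```

```text
c [0.5493 0.021  0.0808] axis [ 0.552 -0.353  0.755] head -32.6 elev 49.0 side [0.536 0.844 0.002] 57.6 rms 0.001473545727110676
```

```bash
python3 - <<'E'
from h import *
P=np.load('pose.npy');c,a=P[:3],P[3:]
M=Rt(147.5,20);g=c-.004*a;p=g+.0187*M[:,2];h=p-.11*M[:,2];print(p,h,M[:,2])
o=ctrl.get_obs();x=plan(h+[0,0,.03],M);x=plan(h,M,cur=x);plan(p,M,cur=x)
E
```

```text
[0.54171758 0.02581264 0.06017903] [0.57344784 0.00559824 0.16354522] [-0.28845686  0.18376729 -0.93969262]
shift shift 1 x [0.737, 0.582, 0.641] | turn 17 x [0.158, 0.161, -0.909]
shift shift 1 x [-0.171, 0.0, 0.47] | turn 1 x [0.0, 0.0, 0.0]
shift shift 3 x [0.0, -0.0, 0.611] | turn 1 x [0.0, 0.0, 0.0]
```

Emit:
jog_arm(commands=[0.74, 0.58, 0.3, 0, 0, 0, 72, 0, 0, 0, 0.158, 0.161, -0.909, 72, 0, 0, 0, 0.158, 0.161, -0.909, 72, 0, 0, 0, 0.158, 0.161, -0.909, 72, 0, 0, 0, 0.158, 0.161, -0.909, 72, 0, 0, 0, 0.158, 0.161, -0.909, 72, 0, 0, 0, 0.158, 0.161, -0.909, 72, 0, 0, 0, 0.158, 0.161, -0.909, 72, 0, 0, 0, 0.158, 0.161, -0.909, 72, 0, 0, 0, 0.158, 0.161, -0.909, 72, 0, 0, 0, 0.158, 0.161, -0.909, 72, 0, 0, 0, 0.158, 0.161, -0.909, 72, 0, 0, 0, 0.158, 0.161, -0.909, 72, 0, 0, 0, 0.158, 0.161, -0.909, 72, 0, 0, 0, 0.158, 0.161, -0.909, 72, 0, 0, 0, 0.158, 0.161, -0.909, 72, 0, 0, 0, 0.158, 0.161, -0.909, 72, 0, 0, 0, 0.158, 0.161, -0.909, 72, 0, 0, 0, 0, 0, 0, 72])

```text
t: 60.82
tool_pos: [0.5739, 0.0064, 0.2148]
tool_rot: [-0.784, -2.693, -0.138]
contact_force: [-0.5, 0.5, 0.4]
opening: 0.0723
grip_force: 0.0
```

```bash
python3 - <<'E'
from h import *
P=np.load('pose.npy');c,a=P[:3],P[3:]
M=Rt(147.5,20);g=c-.004*a;p=g+.0187*M[:,2];h=p-.09*M[:,2]
print(ctrl.get_obs()['q'].round(2));x=plan(h,M,first='rot');plan(p,M,cur=x)
d=eyes.get_image('wrist');w=cloud(d);m=huemask(d['image'],'yellow')&(w[...,2]>.07)&(w[...,2]<.13);print(m.sum(),np.nanmedian(w[m],0).round(4))
E
```

```text
[-0.18  0.15  1.57  0.13  1.75 -1.18]
rot shift 2 x [-0.146, -0.008, 0.568] | turn 1 x [0.001, 0.013, 0.006]
shift shift 2 x [-0.0, 0.0, 0.75] | turn 1 x [0.0, 0.0, 0.0]
1693 [0.5579 0.0157 0.1069]
```

Pose unchanged. I'll go to the hover point, then in gently.

Emit:
jog_arm(commands=[-0.146, -0.01, 0.57, 0, 0.01, 0, 72, -0.146, -0.01, 0.57, 0, 0, 0, 72, 0, 0, 0.5, 0, 0, 0, 72, 0, 0, 0.5, 0, 0, 0, 72, 0, 0, 0.4, 0, 0, 0, 72, 0, 0, 0, 0, 0, 0, 72])

```text
t: 61.62
tool_pos: [0.5415, 0.0241, 0.064]
tool_rot: [-0.784, -2.688, -0.138]
contact_force: [-0.3, -0.3, -0.1]
opening: 0.072
grip_force: 0.0
```

```bash
python3 - <<'E'
from h import *
P=np.load('pose.npy');c,a=P[:3],P[3:]
M=Rt(147.5,20);g=c-.004*a;p=g+.0187*M[:,2]
plan(p,M,first='rot')
E
```

```text
rot shift 1 x [-0.011, 0.027, 0.065] | turn 1 x [-0.011, -0.032, -0.009]
```

Emit:
jog_arm(commands=[-0.01, 0.027, 0.06, 0, 0, 0, 55, 0, 0, 0, 0, 0, 0, 30, 0, 0, 0, 0, 0, 0, 30, 0, 0, 0, 0, 0, 0, 30, 0, 0, 0, 0, 0, 0, 30])

```text
t: 62.25
tool_pos: [0.5448, 0.0248, 0.0635]
tool_rot: [-0.786, -2.694, -0.14]
contact_force: [0.3, -1.3, 6.1]
opening: 0.0376
grip_force: 60.4
```

```bash
python3 - <<'E'
from h import *
P=np.load('pose.npy');c,a=P[:3],P[3:]
d=eyes.get_image('wrist');w=cloud(d);m=huemask(d['image'],'yellow')&(w[...,2]>.07)&(w[...,2]<.13);print(m.sum(),np.nanmedian(w[m],0).round(4))
o=ctrl.get_obs();M=R.from_rotvec(o['tool_rot']).as_matrix()
off=M.T@(c-o['tool_pos']);zt=M.T@a;print(off.round(4),zt.round(3))
off[1]=0;zt[1]=0;zt/=np.linalg.norm(zt)
json.dump([off.tolist(),zt.tolist()],open('held.json','w'))
p,M2=place('yellow',65,-21)
x=plan(np.array(o['tool_pos'])+[0,0,.12],M);x=plan(p+[0,0,.1],M2,cur=x,first='rot');plan(p+[0,0,.006],M2,cur=x)
E
```

```text
7603 [0.5533 0.0201 0.1063]
[ 0.0004 -0.0008 -0.0182] [-0.36   0.001 -0.933]
place tcp [0.5152 0.0537 0.0637]
shift shift 3 x [0.227, 0.001, -0.627] | turn 1 x [0.0, 0.0, 0.0]
rot shift 1 x [0.332, -0.652, 0.227] | turn 16 x [0.011, -0.366, 0.916]
shift shift 2 x [0.282, -0.0, 0.731] | turn 1 x [0.0, 0.0, 0.0]
```

Emit:
jog_arm(commands=[0.2, 0, -0.55, 0, 0, 0, 30, 0.23, 0, -0.63, 0, 0, 0, 30, 0.23, 0, -0.63, 0, 0, 0, 30, 0, 0, 0, 0, -0.366, 0.916, 30, 0, 0, 0, 0, -0.366, 0.916, 30, 0, 0, 0, 0, -0.366, 0.916, 30, 0, 0, 0, 0, -0.366, 0.916, 30, 0, 0, 0, 0, -0.366, 0.916, 30, 0, 0, 0, 0, -0.366, 0.916, 30, 0, 0, 0, 0, -0.366, 0.916, 30, 0, 0, 0, 0, -0.366, 0.916, 30, 0, 0, 0, 0, -0.366, 0.916, 30, 0, 0, 0, 0, -0.366, 0.916, 30, 0, 0, 0, 0, -0.366, 0.916, 30, 0, 0, 0, 0, -0.366, 0.916, 30, 0, 0, 0, 0, -0.366, 0.916, 30, 0, 0, 0, 0, -0.366, 0.916, 30, 0, 0, 0, 0, -0.366, 0.916, 30, 0, 0, 0, 0, -0.366, 0.916, 30, 0, 0, 0, 0, 0, 0, 30])

```text
t: 64.8
tool_pos: [0.5433, 0.0254, 0.1767]
tool_rot: [2.454, 1.565, -0.439]
contact_force: [-0.0, 1.0, -2.1]
opening: 0.0373
grip_force: 60.3
```

```bash
python3 - <<'E'
from h import *
p,M2=place('yellow',65,-21);x=plan(p+[0,0,.09],M2,first='rot');plan(p+[0,0,.006],M2,cur=x)
t=eyes.get_image('top');w=cloud(t);print({k:(v[0],v[1],v[3]) for k,v in bays(t,w,HUB).items()})
for n in ('wrist','scene'):
  d=eyes.get_image(n);w=cloud(d);o=ctrl.get_obs();e=R.from_rotvec(o['tool_rot']).as_matrix()
  cc=e@np.array(json.load(open('held.json'))[0])+o['tool_pos'];m=huemask(d['image'],'yellow')&(np.linalg.norm(w-cc,axis=-1)<.055);q=w[m];z=np.nanpercentile(q[:,2],97);tp=q[q[:,2]>z-.006]
  print(n,'expected cap top',(cc+[0,0,.0375]).round(4),'seen',np.mean(tp,0).round(4),cv2.minAreaRect((tp[:,:2]*1000).astype(np.float32)),len(tp))
  u,s,v=np.linalg.svd(tp-tp.mean(0),full_matrices=False);print('normal',v[2].round(3))
E
```

```text
place tcp [0.5152 0.0537 0.0637]
rot shift 1 x [0.352, -0.625, 0.275] | turn 1 x [0.076, -0.095, -0.008]
shift shift 2 x [0.252, -0.0, 0.653] | turn 1 x [0.0, 0.0, 0.0]
{'blue': (array([0.604 , 0.1727, 0.0408]), 35.5, np.int64(84)), 'yellow': (array([0.5154, 0.0331, 0.0405]), -110.4, np.int64(49))}
wrist expected cap top [0.5462 0.0312 0.2317] seen [0.5503 0.0413 0.2296] ((549.0999145507812, 39.56588363647461), (15.066389083862305, 28.788455963134766), 65.31491088867188) 2207
normal [0.111 0.254 0.961]
scene expected cap top [0.5463 0.031  0.232 ] seen [0.5518 0.0445 0.2283] ((558.9310913085938, 45.51398468017578), (36.78502655029297, 6.90454626083374), 8.166683197021484) 16
normal [-0.169  0.956 -0.238]
```

The cap normal is tilted about 16°, so the cassette rotated in the grip. I'll refit its held pose.

```bash
cat >> h.py <<'E'
def sdf(P):
    b=np.abs(P-[0,0,-.010])-[.019,.019,.0275];db=np.linalg.norm(np.maximum(b,0),axis=1)+np.minimum(b.max(1),0)
    c=np.stack([np.hypot(P[:,0],P[:,1])-.015,np.abs(P[:,2]-.0275)-.010],1);dc=np.linalg.norm(np.maximum(c,0),axis=1)+np.minimum(c.max(1),0)
    return np.minimum(db,dc)
def fitheld(col='yellow'):
    from scipy.optimize import least_squares
    d=eyes.get_image('wrist');w=cloud(d);o=ctrl.get_obs();M=R.from_rotvec(o['tool_rot']).as_matrix();tp=np.array(o['tool_pos'])
    q=w[(huemask(d['image'],col))&(np.linalg.norm(w-tp,axis=-1)<.11)]
    T=(q-tp)@M; T=T[np.abs(T[:,1])<.021][::3]   # tool frame
    off,zt=json.load(open('held.json'));th0=np.arctan2(zt[0],-zt[2])
    def pose(x):
        a=np.array([np.sin(x[2]),0,-np.cos(x[2])]);s=np.array([0,1,0.]);n=np.cross(s,a);return np.array([x[0],0,x[1]]),np.stack([n,s,a],1)
    def res(x):
        c,Q=pose(x);return sdf((T-c)@Q)
    best=min((least_squares(res,[off[0],off[2],th0+k],loss='soft_l1',f_scale=.001) for k in(-.3,-.15,0,.15,.3)),key=lambda r:r.cost)
    c,Q=pose(best.x);a=M@Q[:,2];print(len(T),'off',c.round(4),'axis tool',Q[:,2].round(3),'world',a.round(3),'rms',np.sqrt(np.mean(best.fun**2)).round(4),'origin',(tp+M@c).round(4))
    return c,Q[:,2],o,M
E
python3 - <<'E'
from h import *
c,z,o,M=fitheld()
json.dump([c.tolist(),z.tolist()],open('held.json','w'))
p,M2=place('yellow',65,-21);x=plan(p+[0,0,.09],M2,first='rot');plan(p+[0,0,.006],M2,cur=x)
print(M2.round(3).tolist())
E
```

```text
2534 off [ 0.0013  0.     -0.018 ] axis tool [-0.374  0.    -0.928] world [-0.019 -0.019  1.   ] rms 0.0021 origin [0.5467 0.0316 0.1942]
place tcp [0.5147 0.0528 0.0642]
rot shift 1 x [0.35, -0.635, 0.282] | turn 1 x [0.088, -0.251, -0.026]
shift shift 2 x [0.262, -0.0, 0.649] | turn 1 x [0.0, 0.0, 0.0]
[[0.392, 0.906, -0.158], [0.841, -0.423, -0.339], [-0.374, 0.0, -0.928]]
```

```bash
python3 - <<'E'
from h import *
d=eyes.get_image('wrist');s=eyes.get_image('scene')
a=cv2.resize(d['image'][170:420,150:420],(432,400),interpolation=cv2.INTER_CUBIC)
K=s['K'];P=np.linalg.inv(s['cam_to_world'])@[.546,.03,.2,1];u=int(K[0,2]+K[0,0]*P[0]/-P[2]);v=int(K[1,2]-K[1,1]*P[1]/-P[2]);print(u,v)
b=cv2.resize(s['image'][v-50:v+50,u-45:u+45],(360,400),interpolation=cv2.INTER_CUBIC)
cv2.imwrite('pics/c12.png',np.hstack([a,b])[:,:,::-1])
E
```

```text
287 178
```

View pics/c12.png

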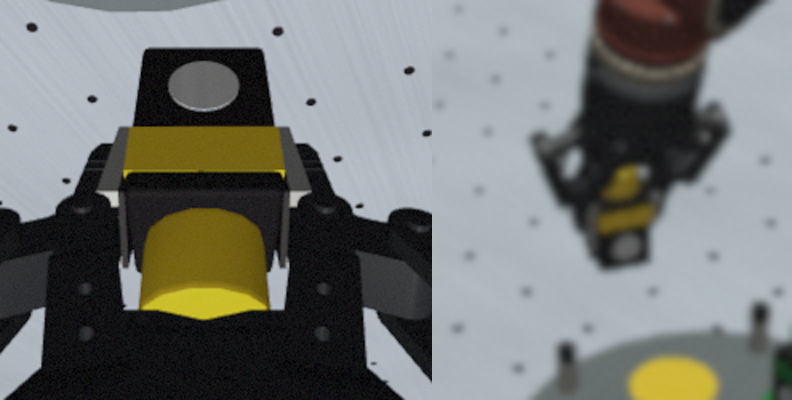

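The left crop shows the palm covering the cap top and the housing face fully visible. I'll refit using the housing points too.

```bash
sed -i "s/    q=w\[(huemask(d\['image'\],col))&(np.linalg.norm(w-tp,axis=-1)<.11)\]/    q=w[np.linalg.norm(w-tp,axis=-1)<.11]/; s/T=T\[np.abs(T\[:,1\])<.021\]\[::3\]/T=T[(np.abs(T[:,1])<.0165)\&(T[:,2]>-.062)\&(T[:,2]<.05)][::5]/" h.py; grep -n "q=w\[np.linalg\|T=(q" h.py
python3 - <<'E'
from h import *
c,z,o,M=fitheld()
json.dump([c.tolist(),z.tolist()],open('held.json','w'))
p,M2=place('yellow',65,-21);x=plan(p+[0,0,.09],M2,first='rot');plan(p+[0,0,.006],M2,cur=x)
E
```

```text
89:    q=w[np.linalg.norm(w-tp,axis=-1)<.11]
90:    T=(q-tp)@M; T=T[(np.abs(T[:,1])<.0165)&(T[:,2]>-.062)&(T[:,2]<.05)][::5]   # tool frame
2637 off [ 0.0009  0.     -0.0181] axis tool [-0.363  0.    -0.932] world [-0.015 -0.008  1.   ] rms 0.0005 origin [0.5467 0.0313 0.1946]
place tcp [0.5149 0.0533 0.064 ]
rot shift 1 x [0.357, -0.637, 0.291] | turn 1 x [0.092, -0.137, -0.031]
shift shift 2 x [0.254, -0.0, 0.652] | turn 1 x [0.0, 0.0, 0.0]
```

The full fit (0.5 mm rms) confirms it is upright as planned. Placing.

Emit:
jog_arm(commands=[0.18, -0.32, 0.15, 0.09, -0.14, -0.03, 30, 0.18, -0.32, 0.15, 0, 0, 0, 30, 0, 0, 0, 0, 0, 0, 30, 0.13, 0, 0.33, 0, 0, 0, 30, 0.13, 0, 0.33, 0, 0, 0, 30, 0.13, 0, 0.33, 0, 0, 0, 30, 0.11, 0, 0.28, 0, 0, 0, 30, 0, 0, 0, 0, 0, 0, 30, 0, 0, 0, 0, 0, 0, 30])

```text
t: 66.28
tool_pos: [0.5156, 0.0537, 0.0718]
tool_rot: [2.451, 1.561, -0.46]
contact_force: [-0.4, -0.3, -1.7]
opening: 0.0373
grip_force: 60.5
```

```bash
python3 - <<'E'
from h import *
p,M2=place('yellow',65,-21,0);plan(p,M2,first='rot');fitheld()
E
```

```text
place tcp [0.5149 0.0533 0.061 ]
rot shift 1 x [0.054, -0.006, 0.172] | turn 1 x [0.008, 0.004, -0.005]
5491 off [ 0.0438  0.     -0.0206] axis tool [-0.701  0.    -0.713] world [-0.168 -0.357  0.919] rms 0.0111 origin [0.5363 0.0976 0.0755]
```

Emit:
jog_arm(commands=[0.03, 0, 0.09, 0, 0, 0, 30, 0.02, 0, 0.05, 0, 0, 0, 30, 0, 0, 0, 0, 0, 0, 30])

```text
t: 66.7
tool_pos: [0.5146, 0.0535, 0.0621]
tool_rot: [2.451, 1.561, -0.462]
contact_force: [-0.1, 0.6, -1.3]
opening: 0.0372
grip_force: 60.5
```

Emit:
jog_arm(commands=[0.01, 0, 0.02, 0, 0, 0, 30, 0, 0, 0, 0, 0, 0, 30])

```text
t: 66.95
tool_pos: [0.5151, 0.0537, 0.0612]
tool_rot: [2.451, 1.561, -0.461]
contact_force: [-0.7, 0.1, -1.1]
opening: 0.0371
grip_force: 60.6
```

Emit:
jog_arm(commands=[0.01, 0, 0.025, 0, 0, 0, 30, 0, 0, 0, 0, 0, 0, 30])

```text
t: 67.2
tool_pos: [0.5161, 0.0533, 0.0611]
tool_rot: [2.45, 1.56, -0.46]
contact_force: [-1.1, -0.1, 6.1]
opening: 0.0377
grip_force: 61.0
```

Emit:
jog_arm(commands=[0.005, 0, 0.015, 0, 0, 0, 30, 0, 0, 0, 0, 0, 0, 30])

```text
t: 67.45
tool_pos: [0.5165, 0.0532, 0.0611]
tool_rot: [2.449, 1.559, -0.459]
contact_force: [-2.3, -1.4, 8.7]
opening: 0.0373
grip_force: 61.6
```

Emit:
jog_arm(commands=[0, 0, 0, 0, 0, 0, 42, 0, 0, 0, 0, 0, 0, 48, 0, 0, 0, 0, 0, 0, 52, 0, 0, -0.3, 0, 0, 0, 52, 0, 0, -0.6, 0, 0, 0, 52, 0, 0, -0.8, 0, 0, 0, 52, 0, 0, -0.9, 0, 0, 0, 40, 0, 0, -0.4, 0, 0, 0, 20, 0, 0, 0, 0, 0, 0, 0])

```text
t: 68.58
tool_pos: [0.5443, 0.114, 0.2299]
tool_rot: [2.45, 1.561, -0.452]
contact_force: [0.0, -0.3, -0.2]
opening: 0.0043
grip_force: 0.0
```

```bash
python3 - <<'E'
from h import *
x=plan([.3835,.3685,.2],Rt(65),maxs=.6,first='shift');print(ctrl.get_obs()['q'].round(2))
x=plan([.3835,.3685,.2],Rt(65),maxs=.6,first='rot')
E
```

```text
shift shift 8 x [0.338, -0.528, -0.067] | turn 4 x [0.013, 0.921, -0.0]
[ 0.22  0.06  1.64 -0.29  1.66  0.66]
rot shift 8 x [0.339, -0.528, 0.062] | turn 4 x [0.013, 0.921, -0.0]
```

Emit:
jog_arm(commands=[0, 0, 0, 0.01, 0.92, 0, 0, 0, 0, 0, 0, 0.92, 0, 0, 0, 0, 0, 0, 0.92, 0, 0, 0, 0, 0, 0, 0.92, 0, 0, 0.34, -0.53, 0, 0, 0, 0, 0, 0.34, -0.53, 0, 0, 0, 0, 0, 0.34, -0.53, 0, 0, 0, 0, 0, 0.34, -0.53, 0, 0, 0, 0, 0, 0.34, -0.53, 0, 0, 0, 0, 0, 0.34, -0.53, 0, 0, 0, 0, 0, 0.34, -0.53, 0, 0, 0, 0, 0, 0.34, -0.53, 0, 0, 0, 0, 0, 0, 0, 0, 0, 0, 0, 0, 0, 0, 0, 0, 0, 0, 0])

```text
t: 70.32
tool_pos: [0.3809, 0.3677, 0.2245]
tool_rot: [2.648, 1.686, -0.009]
contact_force: [-0.1, 0.2, 0.1]
opening: 0.0003
grip_force: 0.0
```

```bash
python3 - <<'E'
from h import *
check();x=plan([.3835,.3685,.075],Rt(65),first='rot')
d=eyes.get_image('scene');w=cloud(d)
for c in HUE:
    b=bay(c);m=huemask(d['image'],c)&(np.hypot(w[...,0]-b[0],w[...,1]-b[1])<.05)&(w[...,2]>.1);print(c,m.sum(),np.nanmedian(w[m],0).round(3))
E
```

```text
{'green': 176.4, 'red': 102.8, 'blue': 26.0, 'yellow': -117.0}
green [0.47  0.147] (array([0.4689, 0.1489]), array([29., 28.]), 0.115)
red [0.538 0.22 ] (array([0.5347, 0.2197]), array([28., 28.]), 0.115)
blue [0.628 0.178] (array([0.6271, 0.1822]), array([29., 28.]), 0.115)
yellow [0.518 0.06 ] (array([0.5172, 0.0605]), array([30., 26.]), 0.115)
rot shift 3 x [0.01, 0.009, 0.832] | turn 1 x [-0.012, 0.058, -0.013]
green 65 [0.477 0.155 0.113]
red 109 [0.542 0.224 0.114]
blue 105 [0.634 0.186 0.114]
yellow 75 [0.524 0.066 0.113]
```

All four are standing centred again. Pressing start once more.

Emit:
jog_arm(commands=[0.01, 0.01, 0.83, 0, 0.05, 0, 0, 0.01, 0.01, 0.83, 0, 0, 0, 0, 0.01, 0.01, 0.83, 0, 0, 0, 0, 0, 0, 0, 0, 0, 0, 0, 0, 0, 0.1, 0, 0, 0, 0, 0, 0, 0.08, 0, 0, 0, 0, 0, 0, 0, 0, 0, 0, 0])

```text
t: 71.3
tool_pos: [0.3842, 0.3698, 0.0669]
tool_rot: [-2.649, -1.687, -0.004]
contact_force: [0.8, 0.1, 0.8]
opening: -0.0002
grip_force: 0.0
```

Emit:
jog_arm(commands=[0, 0, 0.04, 0, 0, 0, 0, 0, 0, 0.04, 0, 0, 0, 0, 0, 0, 0, 0, 0, 0, 0])

```text
t: 71.68
tool_pos: [0.3837, 0.3695, 0.061]
tool_rot: [-2.649, -1.687, -0.002]
contact_force: [-0.5, -0.3, 1.0]
opening: 0.0
grip_force: 0.7
```

Emit:
jog_arm(commands=[0, 0, 0.05, 0, 0, 0, 0, 0, 0, 0.05, 0, 0, 0, 0, 0, 0, 0, 0, 0, 0, 0])

```text
t: 72.05
tool_pos: [0.3837, 0.3696, 0.0559]
tool_rot: [-2.649, -1.687, -0.001]
contact_force: [-2.4, -1.9, 9.5]
opening: -0.0001
grip_force: 4.5
```

Emit:
jog_arm(commands=[0, 0, 0.025, 0, 0, 0, 0, 0, 0, 0, 0, 0, 0, 0])

```text
t: 72.3
tool_pos: [0.3838, 0.3697, 0.0558]
tool_rot: [-2.649, -1.687, 0.0]
contact_force: [-5.4, -4.8, 17.0]
opening: 0.0001
grip_force: 8.3
```

Emit:
jog_arm(commands=[0, 0, -0.3, 0, 0, 0, 0, 0, 0, -0.8, 0, 0, 0, 0, 0, 0, -0.9, 0, 0, 0, 0, 0, 0, -0.5, 0, 0, 0, 0, 0, 0, 0, 0, 0, 0, 0, 0, 0, 0, 0, 0, 0, 0])

```text
t: 73.05
tool_pos: [0.3827, 0.3686, 0.2017]
tool_rot: [-2.649, -1.687, 0.003]
contact_force: [0.6, 0.0, -0.3]
opening: -0.0002
grip_force: 0.0
```

```bash
python3 - <<'E'
from h import *
check()
d=save('scene','s13.png')
E
```

```text
{'green': 176.2, 'red': 103.0, 'blue': 26.1, 'yellow': -117.0}
green [0.47  0.147] (array([0.469 , 0.1487]), array([28., 28.]), 0.115)
red [0.538 0.22 ] (array([0.5347, 0.2196]), array([28., 28.]), 0.115)
blue [0.628 0.178] (array([0.6264, 0.1816]), array([29., 28.]), 0.115)
yellow [0.518 0.06 ] (array([0.517 , 0.0605]), array([29., 26.]), 0.115)
```

View pics/s13.png

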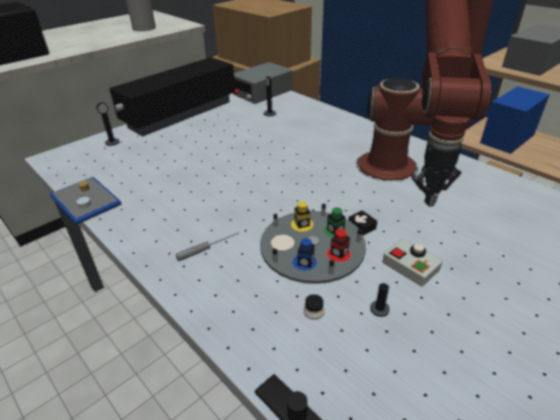

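All four cassettes stand in their own bays, green (337,220) is at the reader, the button is released, and the driver, post and jar haven't moved. Handing the job in.

```bash
python3 -c "
from station import job
print(job.finish_job())"
```

```text
the job is handed in; nothing more can be done
None
```

I handed the job in with all four cassettes upright within about 4 mm of their bay centres, green at the reader, and start pressed and released; yellow was knocked over around the first press, so I re-stood it and pressed start again.

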